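# Walk the riveting die block into its fixture and cam it tight

### The arm

A 7-joint arm with a two-finger parallel gripper is mounted at the origin on a cart in front of the work surface, level with it; the furniture and walls round the work are solid. World frame = base frame: x ahead of the robot, y to its left, z up, the work surface at z = 0. Lengths are in m, angles in rad, forces in N, time in s.
With the tool pointing down it reaches from about 0.4 to 0.85 m from the base axis. Payload 10.4 kg.
Tool frame: the origin (TCP) lies at the very end of the fingers, on their centre line; the grasp point (between the pads) lies 19 mm behind it; z points along the fingers, y is the direction in which the jaws open and shut (so a half turn about z gives the same grasp; the last joint's range is limited). The gripper opens to 87 mm and grips with 3 to 60 N. Pads are 19 mm wide; open, the fingers measure 117 mm over their backs; the gripper's body (75 mm by 190 mm) begins 51 mm behind the grasp point.
Start: joints at [-1.314, 0.332, -0.065, 1.46, 0.022, 1.35, -0.088], TCP at [0.173, 0.601, 0.201] pointing down, gripper open.
Joint ranges: [-2.6, 2.6], [-0.5, 2.12], [-1.47, 1.34], [0.16, 2.42], [-1.27, 4.41], [0.06, 2.06], [-2.6, 2.6]. Speed limits (rad/s): [2.22, 2.22, 2.79, 2.79, 3.14, 3.14, 3.14].

### API

Orientations are given as a unit quaternion [x, y, z, w].
In Python, from bench import r gives the robot as it stands.
- The arm moves only by the tool move_arm, never from a script. Its argument "deltas" is a list of rows, each a list of 5 numbers: the gripper's target within -1 to 1 (fully open at 1, half-way at 0, shut at -1), then the shift along the tool's x, y, z as a fraction of full scale, then the turn about the tool's z as a fraction of full scale. A call has 1 to 12 rows; each row shifts and turns the commanded pose from where the row before left it, along the tool's axes as they then stand; what a row does not reach is not made up. Full scale, the value 1, is 2.5 cm for a shift and 90 degrees for a turn. A row lasts 1/12 s, in which the tool goes at most 41.7 mm and 7.16 degrees, less where a joint would pass 70% of its speed; a pose out of reach is approached as far as the arm can. A call with a number of a shift or a turn outside -1 to 1 is refused whole. A call with a gripper value outside its range is refused whole. The fingers move at their own pace and stop on an object; "squeeze" is the grip in N (left out, the last holds). Time passes only in rows, so rows that do not move let the fingers close. It gives the time, the measured TCP pose, the force and the opening at its end, in the units of the state.
- r.read_state(): the state, without advancing time (a new reading comes with each control period).
- r.camera(name): name is "scene" or "top" or "wrist"; returns the picture (384x512x3 uint8, red, green, blue); there is no depth.
- r.camera_info(name): a dict with "K" (3x3 intrinsics, pixels), "R" (3x3) and "t" (3): a world point X has camera coordinates R X + t; the wrist camera has in their place "hand_eye" (4x4, takes a point from camera to tool coordinates, whose origin is the TCP and whose axes are the flange's). Camera axes: x right, y down, z forward; pixel columns grow to the right and rows downward; lengths in m; the calibration is good to about 2 mm. A picture is of the moment at which its call begins: read the wrist's pose just before it. camera_info takes no time and is no camera call.
- r.close_job(): hands the job in, once; it reports no verdict.
Trained networks look in the newest picture that a camera, given by its name, has taken for a name from the list of things; names that differ only in an ending like _2 or _b are one class to them, and where a whole thing is asked for, a point or a joint stands for the part that bears it (a point fixed in the world has none). Each returns a list of dicts, best first, with "confidence" (0 to 1); they miss things now and then, are a little off and sometimes report something else, mostly with a low value. They report only what shows in the picture. A call takes as long as a camera call. They do not tell look-alikes from the thing itself.
- r.boxes_of(camera, label): "position" ([x, y, z] in m, in the coordinates of the camera as it stood for that picture, good to about 4 mm: the middle of the surface that is visible of it).
- r.tip_of(camera, label): "position" ([x, y, z] in m, in the coordinates of the camera as it stood for that picture, good to about 4 mm: a listed point, or the origin of a listed thing).
The state is a dict: "time": time; "joint_positions": joint angles; "joint_vel": joint speeds; "joint_torque": joint torques, N m; "ee_pos": TCP position; "eef_rot": TCP orientation; "ft_force": force on the tool from outside, world axes, zero at the start; "torque": the same for the moment, N m; "width": finger opening in m.
Only numpy, scipy, OpenCV 4.12 (cv2) and the standard library are available. Lean on these libraries where they do the work, as an engineer would, in place of code of your own. Each camera call takes 0.05 s, during which the arm holds its last target.

### The job

The heavy die block has been left askew on the steel riveting fixture. Pushing it only by its sides with the fingertips, first one corner and then another, walk it round until one of its long sides lies flat along the back fence, slide it along the fence, in behind the cam, until its end meets the end stop at the left, and then push the cam's lever round until the cam is tight against the block. Do not lift or tip the block, do not touch the polished rivet anvil on its top, and leave the oil stone, grease tube, hammer and spring lying round the fixture where they are.

Things in the scene. Friction and masses are not known exactly. Their poses are not given: they have to be found in the camera images.
- fixture: bolted-down steel plate 270 (x) x 390 (y) x 14 mm; origin: centre of its underside on the bench; x points to the fence, y to the stop (left). Dark fence along the far edge: face at x = +95 mm, y -190 to +180 mm, 32 mm high above the plate. Dark end stop: face at y = +145 mm, x +9 to +94 mm, 28 mm high. Eccentric cam at x -22, y +85 mm. Otherwise the plate is bare
- nest (a point): point on the plate's top where the centre of the block's underside lies when the block is home against fence and stop: x = +49, y = +85 mm of the fixture; axes as the fixture's
- die_block: dark steel block, 92 (its x) x 120 (its y, long) x 40 mm high, 1.2 to 1.8 kg, loose on the plate; origin: centre of its underside. Its two long sides (x = +-46 mm) are alike; either may go to the fence. It starts right of the cam, clear of the fence, its yaw in the fixture 0.5 to 2.64 rad (0 or 3.14 is square). 5 to 20 N slides it; off centre it turns; pushed low it does not tip
- rivet_anvil: bright turned rivet anvil fixed in the middle of the block's top: foot 26 mm and stem 14 mm in diameter, 22 mm tall, its top 64 mm above the plate; origin: centre of its foot. Not to be touched
- cam (a joint): turn of the cam on its upright pivot, rad; 0 = open: the lever points 120 deg counter-clockwise from the fixture's x (left, towards the robot). Grows counter-clockwise seen from above (the knob passes nearest the robot, then goes right), limit 2.1; starts at 0 to 0.35. On a block that is home it bites at about 1.6 and jams; 2 N at the knob turns it, 4 to 10 N jams it tight; it stays where left
- pivot (a point): the cam's pivot axis at the plate's top; axes as the fixture's. The cam is a disc 38 mm in diameter, 8 mm off centre, its top 23 mm above the plate (pivot bolt to 38 mm); when open it leaves the block 8 mm of play or more at the fence
- knob (a point): centre of the black ball knob (23 mm in diameter) at the end of the cam's lever, 84 mm from the pivot axis, 39 mm above the plate; the lever is a steel rod 10 mm in diameter that rises to the knob from 27 mm above the plate
- oil_stone: dark oil stone, 25 x 51 x 13 mm, lying left of the fixture; bystander
- tube: green and white grease tube, 151 mm tall, standing on its cap at the right behind; bystander
- hammer: ball-pein hammer, 276 mm long, lying at the right of the fixture; bystander
- spring: brake return spring, 159 mm long, lying at the left behind; bystander
Not all that is in view belongs to the job. What is meant by the die_block is not brown, and is the larger of those in its own colour.

How it is judged:
On the way, in this order (a step that is already met when the one before it is completed fails the run):
1. the block lies flat along the fence (within 7 deg and 10 mm), with the cam not yet touching it (angle between the x axis of die_block and the x axis of fixture, either way round below 0.12 rad and x of die_block in the frame of nest above -0.01 m and contact force between cam and die_block below 1 N), for 0.2 s.
2. the cam presses on the block (contact force between cam and die_block above 4 N), for 0.2 s.
At the end, for the whole second after the job is handed in: the block stands flat on the plate at rest, a long side along the fence within 2 deg and 3 mm, its end within 4 mm of the stop, and the cam by itself presses on it with more than 4 N (angle between the x axis of die_block and the x axis of fixture, either way round below 0.035 rad and x of die_block in the frame of nest above -0.003 m and y of die_block in the frame of nest above -0.004 m and contact force between cam and die_block above 4 N and value of joint cam above 1.2 rad and height (world z) of die_block below 0.018 m and angle between die_block's own z axis and vertical below 0.05 rad and linear speed of die_block below 0.01 m/s); the robot touches nothing.
It fails at once if the block is lifted (height (world z) of die_block above 0.022 m).
It fails at once if the block is tipped (angle between die_block's own z axis and vertical above 0.12 rad).
It fails at once if the rivet anvil is touched (contact force between any of the fingers, the arm and rivet_anvil above 0.5 N).
It fails at once if the oil stone, tube, hammer or spring is moved (distance of any of oil_stone, tube, hammer, spring from where it was at the start of the episode above 0.025 m).
It also fails if it takes over 72 s, if anything falls off the work surface, if the arm or the gripper's body presses on something with over 40 N, if the wrist force passes 120 N, or if a joint passes its speed limit or range.

## Working session

There is one attempt and no reset: what is moved stays moved. The work goes in short steps, Python scripts to look and compute and a tool call to move; the robot and the scene stay as the last step left them, time stands still between calls to the robot, and variables do not carry over. Pictures are saved under pics/ and viewed, and the job is handed in when it is done.

Besides the shell and the picture viewer there is one more tool, called as name(argument=value, ...), one argument or row to a line, values as JSON. move_arm: Moves the arm, as the interface text tells. Shift numbers are shares of 2.5 cm and turn numbers shares of 90 degrees, none past 1 either way. Its arguments: {"type":"object","properties":{"deltas":{"type":"array","items":{"type":"array","items":{"type":"number"}}},"squeeze":{"type":"number"}},"required":["deltas"]}

```bash
ls; mkdir -p pics; cat > h.py <<'E'
import numpy as np,cv2,sys
from bench import r
from scipy.spatial.transform import Rotation as Ro
def snap(name,fn):
    im=r.camera(name); cv2.imwrite('pics/'+fn+'.png',im[:,:,::-1]); return im
def w(name,p):
    i=r.camera_info(name); R=np.array(i['R']);t=np.array(i['t']); return R.T@(np.array(p)-t)
def px2w(name,u,v,z):
    i=r.camera_info(name);K=np.array(i['K']);R=np.array(i['R']);t=np.array(i['t'])
    d=R.T@np.linalg.inv(K)@[u,v,1];c=-R.T@t; return c+d*(z-c[2])/d[2]
def w2px(name,X):
    i=r.camera_info(name);K=np.array(i['K']);q=K@(np.array(i['R'])@X+np.array(i['t']));return q[:2]/q[2]
E
python3 - <<'E'
from h import *
np.set_printoptions(precision=4,suppress=True)
snap('top','top0');
for l in ['fixture','die_block','rivet_anvil','knob','pivot','nest','cam','hammer','tube','oil_stone','spring']:
    try:
        for d in r.tip_of('top',l)[:3]: print(l,d['confidence'],w('top',d['position']),w2px('top',w('top',d['position'])), {k:v for k,v in d.items() if k not in('confidence','position')})
    except Exception as e: print(l,e)
snap('scene','scene0')
for l in ['fixture','die_block','rivet_anvil','knob','pivot','nest']:
        for d in r.tip_of('scene',l)[:3]: print(l,d['confidence'],w('scene',d['position']),w2px('scene',w('scene',d['position'])))
s=r.read_state();print(s)
E
```

```text
pics
fixture 0.95 [0.6137 0.0134 0.0035] [239.4705 176.2895] {}
die_block 0.89 [ 0.5734 -0.065   0.016 ] [261.76   186.5684] {}
die_block 0.83 [0.3311 0.2456 0.0002] [171.7401 258.414 ] {}
die_block 0.77 [ 0.5613 -0.4661  0.0014] [376.8439 189.1341] {}
rivet_anvil 0.58 [0.3306 0.2505 0.032 ] [167.8151 258.7451] {}
rivet_anvil 0.56 [ 0.5732 -0.0645  0.0543] [261.4923 184.5616] {}
knob 0.49 [0.5406 0.1622 0.0543] [194.2177 195.0198] {}
pivot 0.23 [0.6628 0.0967 0.0159] [215.5835 162.2819] {}
nest 0.89 [0.6643 0.0969 0.0122] [215.6862 162.1129] {}
cam it knows: die_block, fixture, hammer, knob, nest, oil_stone, pivot, rivet_anvil, spring, tube
hammer 0.78 [ 0.4794 -0.2928 -0.0038] [327.7686 213.3025] {}
tube 0.66 [ 0.6628 -0.278  -0.0025] [321.3863 161.9638] {}
oil_stone 0.66 [0.5943 0.2734 0.0057] [165.8495 182.5991] {}
spring 0.62 [ 0.568  -0.062   0.0574] [260.7589 185.9143] {}
spring 0.48 [0.7335 0.2646 0.002 ] [169.8764 144.8837] {}
fixture 0.8 [ 0.606   0.0132 -0.002 ] [251.2678 187.4473]
die_block 0.89 [0.3311 0.2469 0.0054] [153.8267 187.2313]
die_block 0.75 [ 0.5621 -0.4668  0.
[... 244 characters left out ...]
  0.0393] [348.7371 260.1769]
knob 0.68 [0.5386 0.1604 0.0518] [212.1234 165.544 ]
pivot 0.58 [0.5921 0.0947 0.0153] [234.5661 175.474 ]
nest 0.9 [0.6683 0.0953 0.0116] [249.9221 168.5026]
{'time': 0.9, 'joint_positions': array([-1.3136,  0.3322, -0.0647,  1.4601,  0.0216,  1.3499, -0.0885]), 'joint_vel': array([-0.0011,  0.0006,  0.0003,  0.0021, -0.0013, -0.0017,  0.0001]), 'joint_torque': array([ -0.0011, -62.3058,   0.0233, -39.0119,  -0.0614,   0.0315,
         0.    ]), 'ee_pos': array([0.1726, 0.6007, 0.2009]), 'eef_rot': array([ 0.1395,  0.9902,  0.0001, -0.    ]), 'ft_force': array([ 0.7862, -0.3747,  0.4128]), 'torque': array([0.0477, 0.0234, 0.0324]), 'width': 0.08704568122926826}
```

```bash
python3 - <<'E'
import cv2
a=cv2.imread('pics/top0.png');c=cv2.resize(a[110:270,130:400],None,fx=2.9,fy=2.9,interpolation=cv2.INTER_CUBIC);cv2.imwrite('pics/top0c.png',c)
a=cv2.imread('pics/scene0.png');c=cv2.resize(a[100:300,130:400],None,fx=2.9,fy=2.9,interpolation=cv2.INTER_CUBIC);cv2.imwrite('pics/scene0c.png',c)
E
```

```text
(no output)
```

View pics/top0.png

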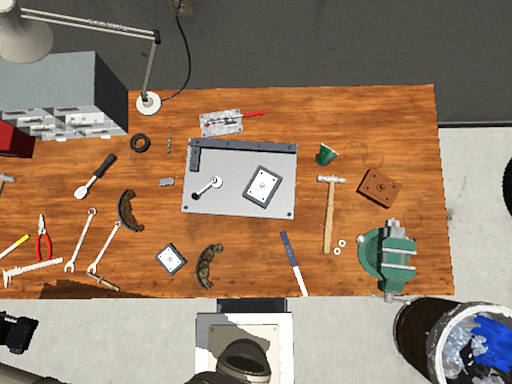

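View pics/top0c.png

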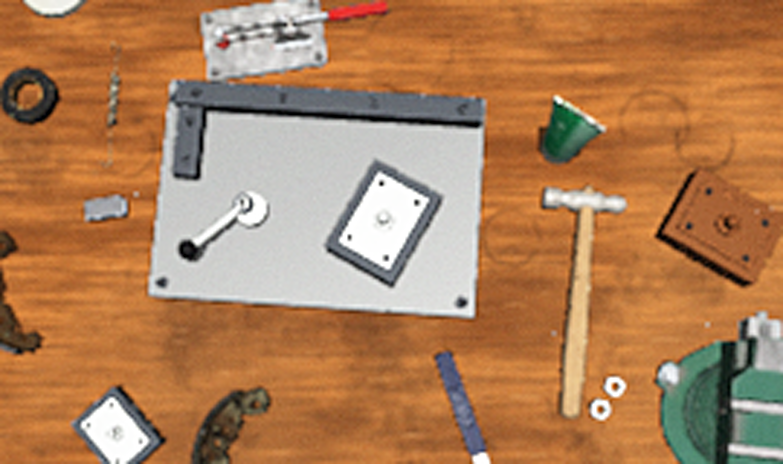

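View pics/scene0c.png

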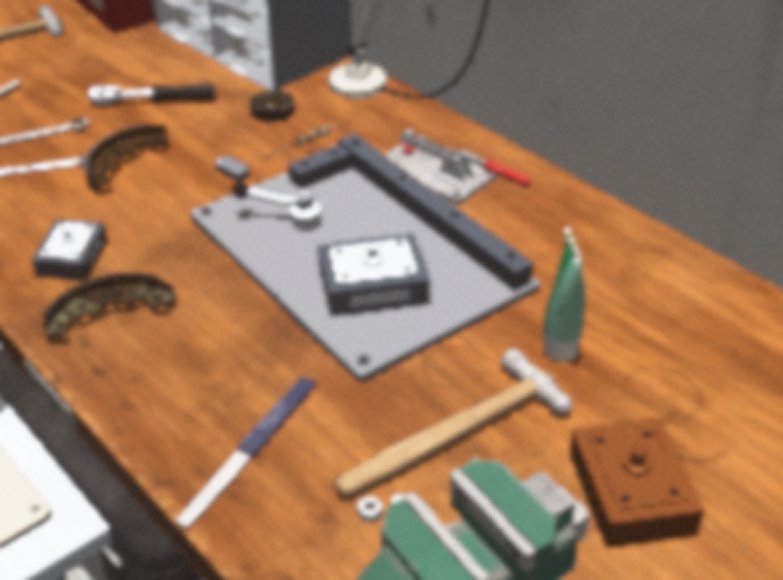

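```bash
python3 - <<'E'
from h import *
np.set_printoptions(precision=4,suppress=True)
i=r.camera_info('wrist');print(i['K'],i['hand_eye'])
i=r.camera_info('top');print(i['K'],-np.array(i['R']).T@i['t'])
# crop corners
f=lambda u,v,z:px2w('top',130+u/2.9,110+v/2.9,z)
print('plate near',f(150,298,.014),f(476,318,.014))
print('fence top front',f(207,107,.046),f(484,124,.046),'back',f(172,82,.046),f(484,100,.046))
print('block',[f(*p,.054) for p in [(376,160),(441,195),(393,286),(327,247)]])
E
```

```text
[[306.5316   0.     252.929 ]
 [  0.     306.5316 189.3245]
 [  0.       0.       1.    ]] [[-0.0004 -0.956  -0.2934  0.081 ]
 [ 1.     -0.0001 -0.001   0.0008]
 [ 0.001  -0.2934  0.956  -0.1838]
 [ 0.      0.      0.      1.    ]]
[[356.9678   0.     257.9885]
 [  0.     356.9678 189.9657]
 [  0.       0.       1.    ]] [ 0.3475 -0.0744  1.2353]
plate near [0.4857 0.2123 0.014 ] [ 0.4572 -0.1742  0.014 ]
fence top front [0.7107 0.1424 0.046 ] [ 0.6843 -0.1875  0.046 ] back [0.7425 0.1852 0.046 ] [ 0.7138 -0.1883  0.046 ]
block [array([ 0.6404, -0.059 ,  0.054 ]), array([ 0.5974, -0.1343,  0.054 ]), array([ 0.4915, -0.0769,  0.054 ]), array([ 0.5379, -0.0012,  0.054 ])]
```

move_arm(
  deltas=[
    [-1, -0.93, -0.98, 0, 0],
    [-1, -0.93, -0.98, 0, 0],
    [-1, -0.93, -0.98, 0, 0],
    [-1, -0.93, -0.98, 0, 0],
    [-1, -0.93, -0.98, 0, 0],
    [-1, -0.93, -0.98, 0, 0],
    [-1, -0.93, -0.98, 0, 0],
    [-1, -0.93, -0.98, 0, 0],
    [-1, -0.93, -0.98, 0, 0],
    [-1, -0.93, -0.98, 0, 0],
    [-1, -0.93, -0.98, 0, 0],
  ],
)

```text
time: 1.82
ee_pos: [0.3445, 0.2695, 0.2011]
eef_rot: [0.139, 0.99, 0.0, 0.0]
ft_force: [1.1, 1.2, 0.1]
width: 0.0216
```

move_arm(
  deltas=[
    [-1, -0.93, -0.98, 0, 0],
    [-1, -0.93, -0.98, 0, 0],
    [-1, -0.93, -0.98, 0, 0],
    [-1, -0.93, -0.98, 0, 0],
    [-1, -0.93, -0.98, 0, 0],
    [-1, -0.93, -0.98, 0, 0],
    [-1, -0.93, -0.98, 0, 0],
    [-1, -0.93, -0.98, 0, 0],
    [-1, -0.93, -0.98, 0, 0],
    [-1, -0.93, -0.98, 0, 0],
  ],
)

```text
time: 2.65
ee_pos: [0.5004, -0.0302, 0.2012]
eef_rot: [0.139, 0.99, 0.0, 0.0]
ft_force: [0.5, 0.2, 0.7]
width: 0.0003
```

move_arm(
  deltas=[
    [-1, 0, 0, 0, 0.075],
    [-1, 0, 0, 0, 0.075],
    [-1, 0, 0, 0, 0.075],
    [-1, 0, 0, 0, 0.075],
    [-1, 0, 0, 0, 0.075],
    [-1, 0, 0, 0, 0.075],
    [-1, 0, 0, 0, 0.075],
    [-1, 0, 0, 0, 0.075],
    [-1, 0, 0, 0, 0.075],
    [-1, 0, 0, 0, 0.075],
    [-1, 0, 0, 0, 0.075],
    [-1, 0, 0, 0, 0.075],
  ],
)

```text
time: 3.65
ee_pos: [0.4998, -0.0286, 0.2009]
eef_rot: [0.751, 0.66, 0.0, -0.0]
ft_force: [0.3, 0.5, -0.1]
width: 0.0003
```

```bash
cat >> h.py <<'E'
def wpose():
    s=r.read_state(); T=np.eye(4);T[:3,:3]=Ro.from_quat(s['eef_rot']).as_matrix();T[:3,3]=s['ee_pos'];return T,s
def Twc():
    T,_=wpose(); return T@np.array(r.camera_info('wrist')['hand_eye'])
def ww(Tc,p): return Tc[:3,:3]@np.array(p)+Tc[:3,3]
def wpx(Tc,u,v,z):
    K=np.array(r.camera_info('wrist')['K']);d=Tc[:3,:3]@np.linalg.inv(K)@[u,v,1];c=Tc[:3,3];return c+d*(z-c[2])/d[2]
def pxw(Tc,X):
    K=np.array(r.camera_info('wrist')['K']);q=K@(Tc[:3,:3].T@(np.array(X)-Tc[:3,3]));return q[:2]/q[2]
E
python3 - <<'E'
from h import *
np.set_printoptions(precision=4,suppress=True)
Tc=Twc();np.save('Tc1.npy',Tc);im=snap('wrist','w1')
for l in ['fixture','die_block','rivet_anvil','knob','pivot','nest']:
    for d in r.tip_of('wrist',l)[:2]: p=ww(Tc,d['position']);print(l,d['confidence'],p,pxw(Tc,p))
cv2.imwrite('pics/w1b.png',cv2.resize(im[:,:,::-1],None,fx=1.56,fy=1.56,interpolation=cv2.INTER_CUBIC))
E
```

```text
fixture 0.81 [ 0.6019  0.0124 -0.0046] [330.3881 118.5554]
die_block 0.69 [ 0.5713 -0.0684  0.0137] [313.1123 187.6637]
rivet_anvil 0.89 [ 0.5686 -0.0601  0.0551] [317.126  191.5412]
pivot 0.59 [0.5916 0.1049 0.0126] [320.1788  35.5589]
nest 0.69 [0.6662 0.0929 0.0167] [390.134  37.16 ]
```

View pics/w1b.png

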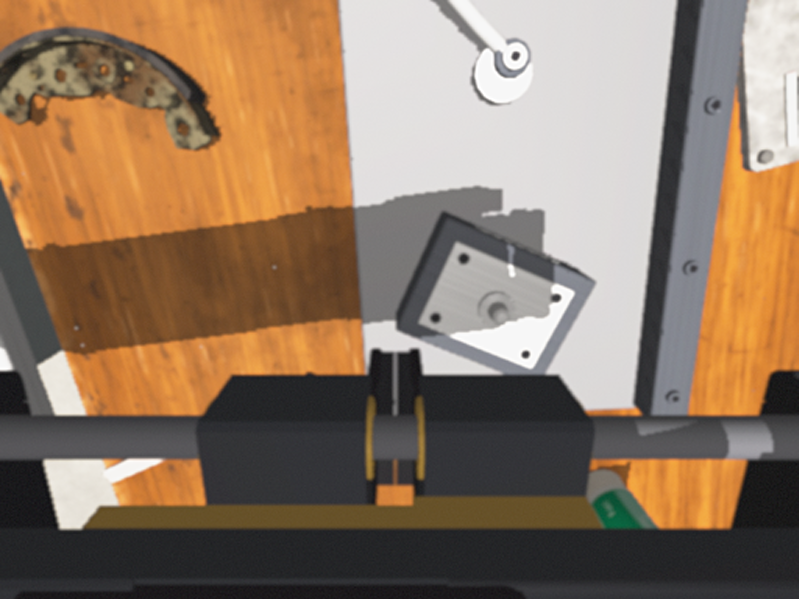

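```bash
python3 - <<'E'
from h import *
np.set_printoptions(precision=4,suppress=True)
Tc=np.load('Tc1.npy');f=lambda u,v,z:wpx(Tc,u/1.56,v/1.56,z)
a,b=f(340,0,.014),f(362,330,.014);print('near',a,b,np.degrees(np.arctan2((a-b)[1],(a-b)[0]))-90)
a,b=f(680,0,.014),f(635,405,.014);print('fence bottom',a,b,np.degrees(np.arctan2((a-b)[1],(a-b)[0]))-90)
a,b=f(702,0,.046),f(655,412,.046);print('fence top',a,b,np.degrees(np.arctan2((a-b)[1],(a-b)[0]))-90)
print('bolt',f(515,55,.052))
print('block',[f(*p,.054)[:2] for p in [(447,213),(595,282),(540,374),(397,325)]], f(498,300,.054),f(500,315,.078))
E
```

```text
near [0.4857 0.153  0.014 ] [ 0.4649 -0.0871  0.014 ] -4.967087697168253
fence bottom [0.7155 0.1231 0.014 ] [ 0.6908 -0.187   0.014 ] -4.568089496325811
fence top [0.7114 0.1153 0.046 ] [ 0.6912 -0.1748  0.046 ] -3.9876819163825132
bolt [0.5927 0.0984 0.052 ]
block [array([0.5405, 0.0056]), array([ 0.641 , -0.0571]), array([ 0.599, -0.125]), array([ 0.496 , -0.0715])] [ 0.5711 -0.0617  0.054 ] [ 0.5674 -0.0643  0.078 ]
```

move_arm(
  deltas=[
    [-1, -0.82, 0, 0, 0],
    [-1, -0.82, 0, 0, 0],
    [-1, -0.82, 0, 0.3, 0],
    [-1, -0.82, 0, 0.7, 0],
    [-1, 0, 0, 1, 0.06],
    [-1, 0, 0, 1, 0.06],
    [-1, 0, 0, 1, 0.06],
    [-1, 0, 0, 1, 0.065],
    [-1, 0, 0, 1, 0],
    [-1, 0, 0, 0.7, 0],
    [-1, 0, 0, 0.3, 0],
    [-1, 0, 0, 0, 0],
  ],
)

```text
time: 5.0
ee_pos: [0.4887, -0.1099, 0.0245]
eef_rot: [0.862, 0.507, -0.001, -0.001]
ft_force: [-0.2, 0.1, -0.4]
width: 0.0003
```

```bash
cat > look.py <<'E'
from h import *
np.set_printoptions(precision=4,suppress=True)
n=sys.argv[1]
Tc=Twc();np.save('Tc_%s.npy'%n,Tc);im=snap('wrist','w'+n)
cv2.imwrite('pics/w%sb.png'%n,cv2.resize(im[:,:,::-1],None,fx=1.56,fy=1.56,interpolation=cv2.INTER_CUBIC))
s=r.read_state();print(s['time'],s['ee_pos'],s['joint_positions'],s['ft_force'])
E
python3 look.py 2
```

```text
5.05 [ 0.4895 -0.1101  0.0258] [-0.514   0.2951  0.7311  2.0027 -0.2437  0.9317 -0.1641] [-0.4425  0.5401  0.8637]
```

View pics/w2b.png

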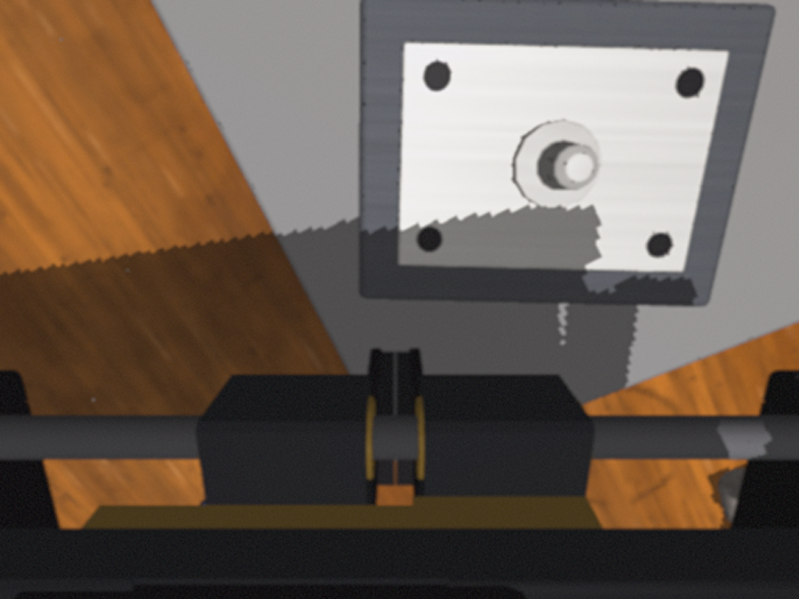

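```bash
cat > blk.py <<'E'
# usage: blk.py tag u v u v ... (enlarged px of top corners/points at block top) -> world, fixture, tool coords
from h import *
np.set_printoptions(precision=4,suppress=True)
Tc=np.load('Tc_%s.npy'%sys.argv[1]);T=Tc@np.linalg.inv(np.array(r.camera_info('wrist')['hand_eye']))
a=list(map(float,sys.argv[2:]));z=.054;yaw=-.078
ex=np.array([np.cos(yaw),np.sin(yaw)]);ey=np.array([-ex[1],ex[0]])
P=[]
for i in range(0,len(a),2):
    X=wpx(Tc,a[i]/1.56,a[i+1]/1.56,z);P.append(X)
    print(X[:2],'fix mm',1e3*np.array([X[:2]@ex-.6055,X[:2]@ey-.0596]),'tool mm',1e3*(np.linalg.inv(T)@np.r_[X,1])[:2])
for i in range(len(P)-1):
    d=(P[i+1]-P[i])[:2];print('edge',i,np.linalg.norm(d)*1e3,'ang in fix',np.degrees(np.arctan2(d@ey,d@ex)))
E
python3 blk.py 2 362 297 395 298 708 304 775 8 362 0
```

```text
[ 0.4952 -0.0751] fix mm [-105.9889  -95.8714] tool mm [ 33.5977 -11.2767]
[ 0.5048 -0.0808] fix mm [ -95.9873 -100.8233] tool mm [33.2472 -0.1219]
[ 0.5965 -0.1341] fix mm [  -0.3482 -146.7935] tool mm [ 31.1532 105.9708]
[ 0.6411 -0.0576] fix mm [ 38.1275 -67.0281] tool mm [119.6934 107.8401]
[0.5395 0.0012] fix mm [-67.7005 -16.3834] tool mm [121.8078  -9.4625]
edge 0 11.160366559544503 ang in fix -26.34049635658297
edge 1 106.11360376570053 ang in fix -25.671879957931377
edge 2 88.56010644191797 ang in fix 64.24916358693926
edge 3 117.3219819755889 ang in fix 154.42623175462776
```

move_arm(
  deltas=[
    [-1, 0.3, 0, 0, 0],
    [-1, 0.3, 0, 0, 0],
    [-1, 0.25, 0, 0, 0],
    [-1, 0.22, 0, 0, 0.02],
    [-1, 0.22, 0, 0, 0.045],
    [-1, 0.22, 0, 0, 0.045],
    [-1, 0.22, 0, 0, 0.045],
    [-1, 0.22, 0, 0, 0.045],
    [-1, 0, 0, 0, 0],
  ],
)

```text
time: 5.8
ee_pos: [0.5146, -0.0681, 0.0258]
eef_rot: [0.931, 0.364, -0.002, -0.001]
ft_force: [-6.0, -0.9, 3.6]
width: 0.0003
```

```bash
python3 look.py 3
```

```text
5.85 [ 0.5147 -0.0683  0.0258] [-0.6138  0.3494  0.7645  1.958  -0.2951  0.9508 -0.5265] [-6.6067 -0.9486  0.8942]
```

View pics/w3b.png

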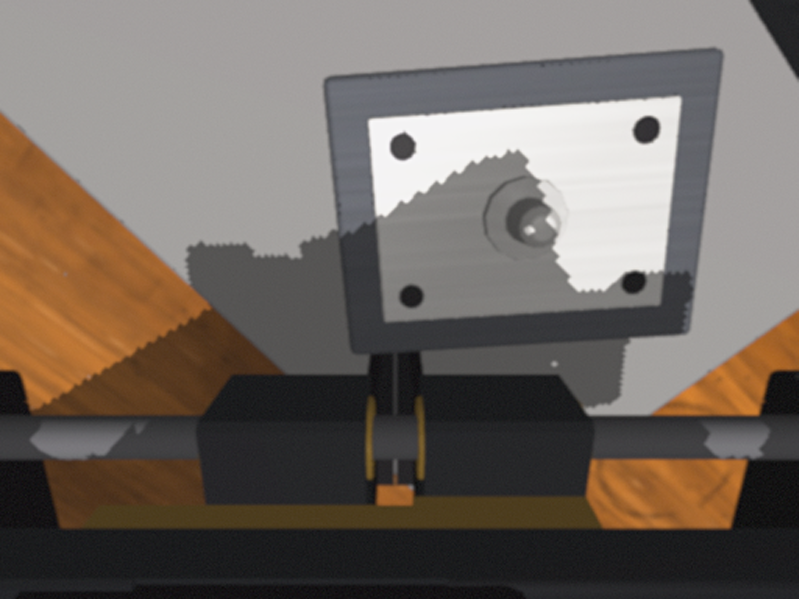

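move_arm(
  deltas=[
    [-1, 0.22, 0, 0, 0.03],
    [-1, 0.22, 0, 0, 0.04],
    [-1, 0.22, 0, 0, 0.04],
    [-1, 0.22, 0, 0, 0.045],
    [-1, 0.22, 0, 0, 0.045],
    [-1, 0.22, 0, 0, 0.045],
    [-1, 0, 0, 0, 0],
  ],
)

```text
time: 6.43
ee_pos: [0.542, -0.0486, 0.0256]
eef_rot: [0.984, 0.18, -0.002, -0.001]
ft_force: [-5.5, 0.7, 1.6]
width: 0.0002
```

```bash
python3 look.py 4
```

```text
6.4833 [ 0.5421 -0.049   0.0256] [-0.6745  0.4291  0.8205  1.8959 -0.3757  0.9801 -0.8902] [-4.1502 -0.0188 -0.3524]
```

View pics/w4b.png

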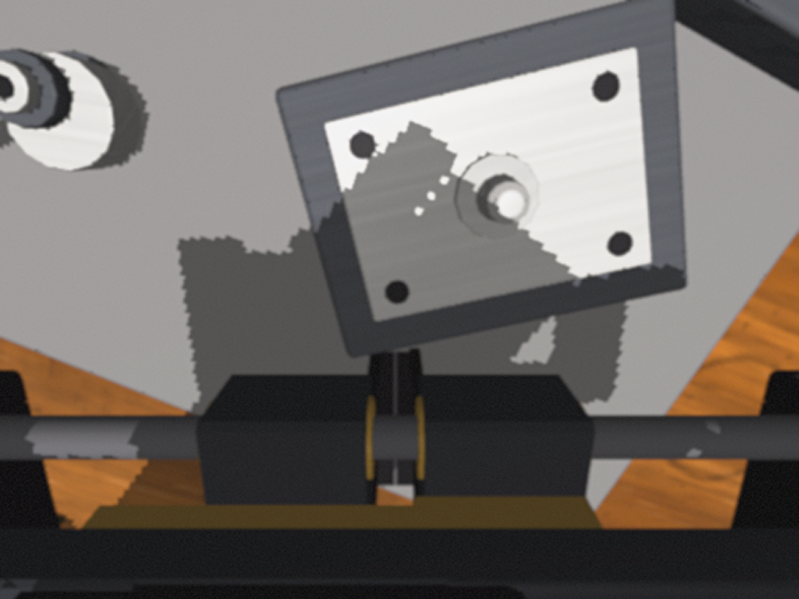

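```bash
python3 blk.py 4 353 356 686 287 674 0 277 92
```

```text
[ 0.547  -0.0304] fix mm [-57.7534 -47.2722] tool mm [ 11.0977 -15.3428]
[ 0.6109 -0.1271] fix mm [  13.4176 -138.7594] tool mm [36.5383 97.7407]
[ 0.6838 -0.0794] fix mm [ 82.4251 -85.5202] tool mm [121.6465  78.9524]
[0.6206 0.0194] fix mm [11.666   8.1031] tool mm [ 97.4882 -35.8885]
edge 0 115.910414166118 ang in fix -52.11945437570898
edge 1 87.1576025020578 ang in fix 37.65014471553097
edge 2 117.35489166870688 ang in fix 127.0814294206587
```

move_arm(
  deltas=[
    [-1, 0.22, -0.05, 0, 0.02],
    [-1, 0.22, -0.04, 0, 0.03],
    [-1, 0.22, -0.03, 0, 0.04],
    [-1, 0.22, -0.02, 0, 0.04],
    [-1, 0.22, -0.02, 0, 0.04],
    [-1, 0.22, -0.02, 0, 0.04],
    [-1, 0, 0, 0, 0],
  ],
)

```text
time: 7.07
ee_pos: [0.5572, -0.0394, 0.0229]
eef_rot: [1.0, 0.014, -0.017, -0.002]
ft_force: [-70.3, -2.2, 46.6]
width: 0.0004
```

```bash
python3 look.py 5
```

```text
7.1167 [ 0.5572 -0.0395  0.0229] [-0.7016  0.5174  0.8696  1.8312 -0.4525  1.0427 -1.1872] [-70.4538  -2.251   45.4057]
```

View pics/w5b.png

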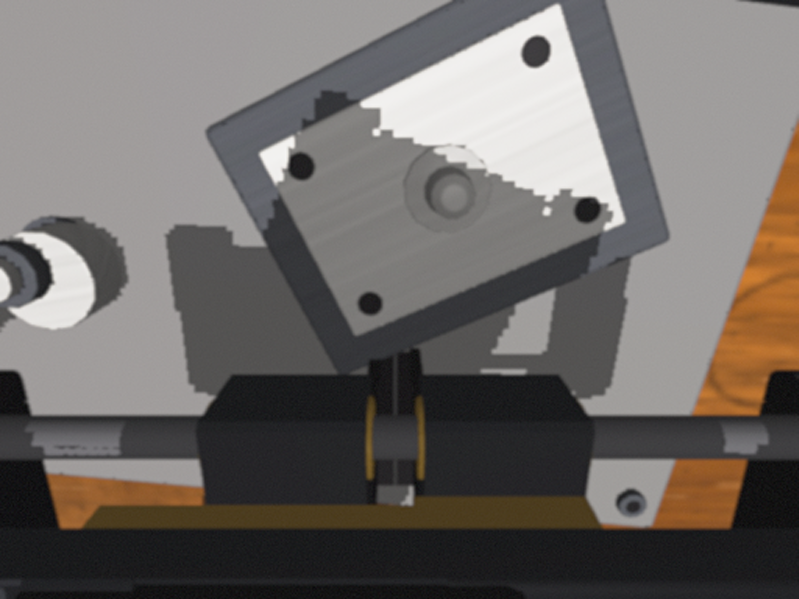

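move_arm(
  deltas=[
    [-1, -0.5, 0, 0, 0],
    [-1, -0.6, 0, 0, 0],
    [-1, 0, 0, 0, 0],
  ],
)

```text
time: 7.37
ee_pos: [0.5444, -0.0385, 0.0259]
eef_rot: [1.0, 0.017, -0.001, -0.001]
ft_force: [-0.3, -0.1, 1.1]
width: 0.0007
```

```bash
python3 look.py 6
```

```text
7.4167 [ 0.5461 -0.038   0.0263] [-0.7461  0.4601  0.8933  1.8929 -0.4282  0.9912 -1.1976] [-0.3576  0.9855  0.0058]
```

View pics/w6b.png

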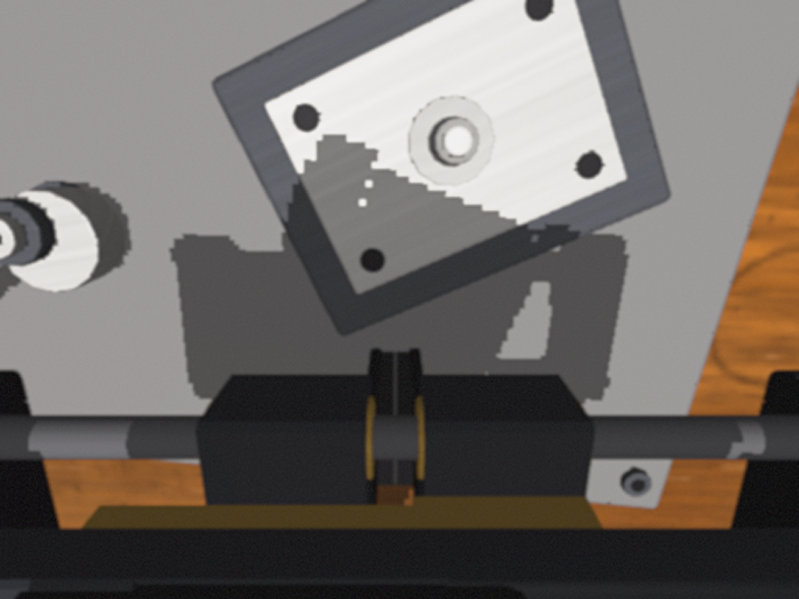

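```bash
python3 blk.py 6 343 335 669 196 ; python3 blk.py 6 343 335 213 82
```

```text
[ 0.5625 -0.0192] fix mm [-43.187 -34.859] tool mm [ 18.7214 -18.7404]
[ 0.6139 -0.1233] fix mm [  16.1604 -134.6883] tool mm [66.4858 87.1204]
edge 0 116.13780448423654 ang in fix -59.26899762653642
[ 0.5625 -0.0192] fix mm [-43.187 -34.859] tool mm [ 18.7214 -18.7404]
[0.6426 0.0199] fix mm [33.6047 10.3504] tool mm [100.1032 -55.0428]
edge 0 89.11142010652048 ang in fix 30.48651236547872
```

move_arm(
  deltas=[
    [-1, -0.1, 0, -1, -0.07],
    [-1, 0, 0, -1, -0.079],
    [-1, 0, 0, -1, -0.079],
    [-1, 0, 0, -0.9, -0.079],
    [-1, 0, 0, 0, -0.079],
    [-1, 0, 0, 0, -0.079],
    [-1, 0, 0, 0, -0.079],
    [-1, 0, 0, 0, -0.079],
    [-1, 0, 0, 0, -0.079],
    [-1, 0, 0, 0, -0.079],
    [-1, 0, 0, 0, -0.079],
    [-1, 0, 0, 0, -0.079],
  ],
)

```text
time: 8.42
ee_pos: [0.545, -0.0385, 0.1242]
eef_rot: [0.726, 0.688, 0.001, 0.0]
ft_force: [-0.3, -0.6, -0.3]
width: 0.0006
```

move_arm(
  deltas=[
    [-1, 0, 0, 0, -0.079],
    [-1, 0, 0, 0, -0.079],
    [-1, 0, 0, 0, -0.079],
    [-1, 0, 0, 0, -0.079],
    [-1, 0, 0, 0, 0],
  ],
)

```text
time: 8.83
ee_pos: [0.5449, -0.0387, 0.1241]
eef_rot: [0.535, 0.845, 0.001, 0.001]
ft_force: [0.4, 0.6, -0.6]
width: 0.0001
```

move_arm(
  deltas=[
    [-1, -0.93, 0.25, 0, 0],
    [-1, -0.93, 0.25, 0, 0],
    [-1, -0.93, 0.25, 0, 0],
    [-1, -0.93, 0.25, 0, 0],
    [-1, -0.93, 0.25, 0, 0],
    [-1, -0.93, 0.25, 0, 0],
    [-1, 0, 0, 0.5, 0],
    [-1, 0, 0, 0, 0],
  ],
)

```text
time: 9.5
ee_pos: [0.6363, -0.1506, 0.1088]
eef_rot: [0.54, 0.842, -0.001, -0.001]
ft_force: [-0.8, 0.6, -1.1]
width: 0.0002
```

```bash
python3 look.py 7
```

```text
9.55 [ 0.6361 -0.1495  0.1095] [-0.3055  0.5178  0.6428  1.5191 -0.3218  1.2146  0.8198] [-0.5342  0.0769 -0.934 ]
```

View pics/w7b.png

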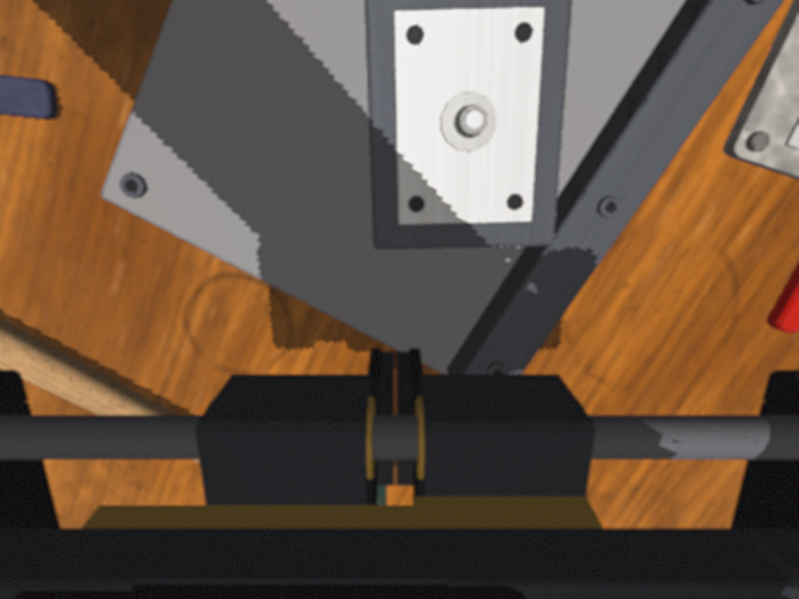

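```bash
python3 blk.py 7 375 247 552 243 ; python3 blk.py 7 375 247 365 0
```

```text
[ 0.6134 -0.124 ] fix mm [  15.6867 -135.4015] tool mm [33.7818 -9.6247]
[ 0.6937 -0.0848] fix mm [ 92.7387 -90.1328] tool mm [35.8498 79.7171]
edge 0 89.36589069231609 ang in fix 30.43463986064865
[ 0.6134 -0.124 ] fix mm [  15.6867 -135.4015] tool mm [33.7818 -9.6247]
[ 0.5648 -0.0253] fix mm [-40.4573 -40.784 ] tool mm [143.7612 -12.6492]
edge 0 110.02102266776966 ang in fix 120.68399663737969
```

move_arm(
  deltas=[
    [-1, 0, 0, 1, 0],
    [-1, 0, 0, 1, 0],
    [-1, 0, 0, 0.9, 0],
    [-1, 0, 0, 0.45, 0],
    [-1, 0.2, 0, 0, 0],
    [-1, 0.3, 0, 0, 0],
    [-1, 0.25, 0, 0, 0],
    [-1, 0.2, 0, 0, 0],
    [-1, 0.2, 0, 0, 0.02],
    [-1, 0.2, 0, 0, 0.04],
    [-1, 0, 0, 0, 0],
  ],
)

```text
time: 10.47
ee_pos: [0.6224, -0.1204, 0.0286]
eef_rot: [0.579, 0.815, -0.0, 0.001]
ft_force: [-1.9, -5.7, 1.6]
width: 0.0006
```

```bash
python3 look.py 8
```

```text
10.5167 [ 0.6225 -0.1204  0.0287] [-0.3558  0.5631  0.6299  1.6479 -0.3693  1.0505  0.7249] [-0.8508 -4.1473  1.2663]
```

View pics/w8b.png

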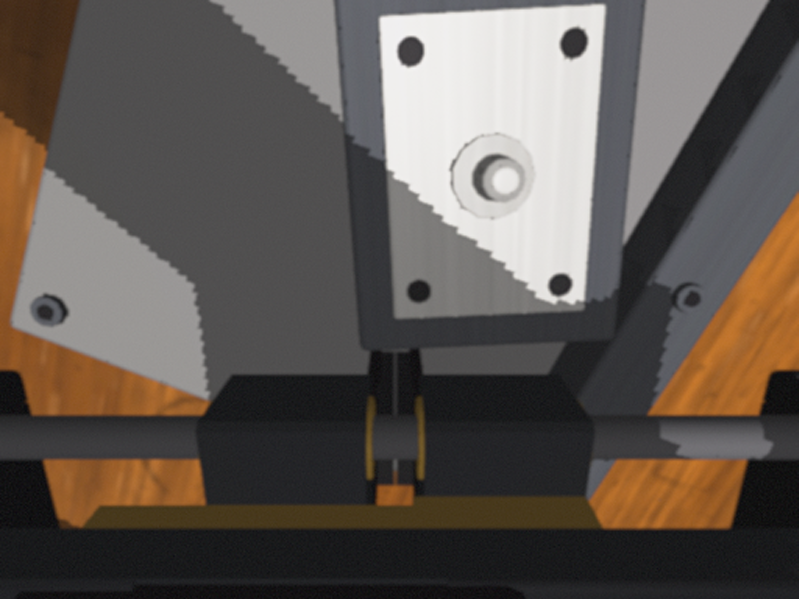

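move_arm(
  deltas=[
    [-1, 0.2, 0, 0, 0.03],
    [-1, 0.2, 0, 0, 0.035],
    [-1, 0.2, 0, 0, 0.035],
    [-1, 0.2, 0, 0, 0.035],
    [-1, 0.2, 0, 0, 0.035],
    [-1, 0, 0, 0, 0],
  ],
)

```text
time: 11.02
ee_pos: [0.6165, -0.0963, 0.0286]
eef_rot: [0.682, 0.731, -0.0, 0.001]
ft_force: [-1.9, -5.6, 1.3]
width: 0.0005
```

```bash
python3 look.py 9
```

```text
11.0667 [ 0.6165 -0.0964  0.0286] [-0.4418  0.5594  0.6889  1.6784 -0.3982  1.0473  0.4461] [-1.9855 -3.977   1.5805]
```

View pics/w9b.png

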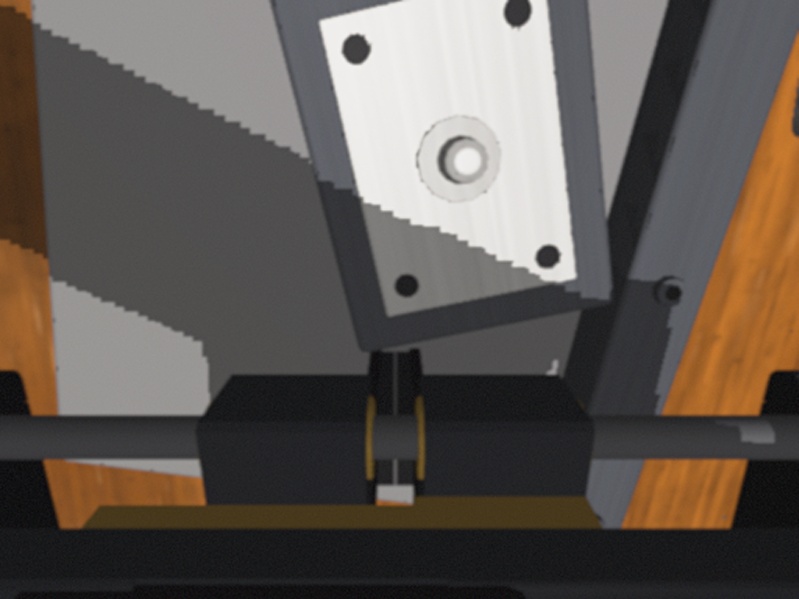

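```bash
python3 blk.py 9 362 350 610 299 ; python3 blk.py 9 362 350 275 10
```

```text
[ 0.604  -0.0847] fix mm [  3.2741 -96.9564] tool mm [ 12.4283 -11.5783]
[ 0.689  -0.0596] fix mm [ 86.0479 -65.2821] tool mm [31.6091 74.9483]
edge 0 88.62709439246733 ang in fix 20.939900854475052
[ 0.604  -0.0847] fix mm [  3.2741 -96.9564] tool mm [ 12.4283 -11.5783]
[0.5734 0.0213] fix mm [-35.5139   6.3503] tool mm [120.3094 -34.7815]
edge 0 110.34850375692805 ang in fix 110.57936158249137
```

move_arm(
  deltas=[
    [-1, 0.2, -0.05, 0, 0],
    [-1, 0.2, -0.05, 0, 0.02],
    [-1, 0.2, -0.05, 0, 0.02],
    [-1, 0.2, -0.04, 0, 0.02],
    [-1, 0.2, -0.04, 0, 0.02],
    [-1, 0, 0, 0, 0],
  ],
)

```text
time: 11.57
ee_pos: [0.6096, -0.0716, 0.0285]
eef_rot: [0.726, 0.687, -0.0, 0.001]
ft_force: [-3.8, -5.9, 2.6]
width: 0.0006
```

```bash
python3 look.py 10
```

```text
11.6167 [ 0.6096 -0.0717  0.0285] [-0.5092  0.5472  0.7181  1.7076 -0.4062  1.0406  0.292 ] [-3.1344 -6.3241  3.7388]
```

View pics/w10b.png

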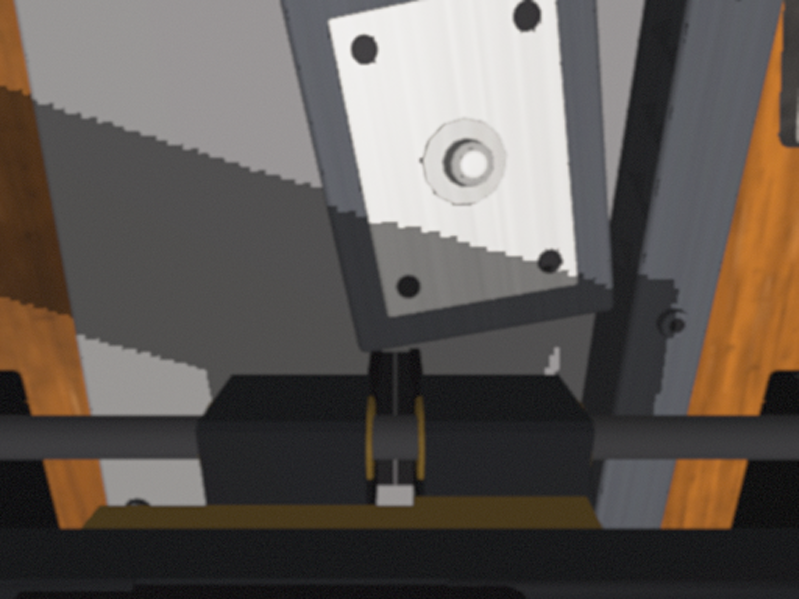

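```bash
python3 blk.py 10 363 350 612 305 ; python3 blk.py 10 363 350 282 10
```

```text
[ 0.599  -0.0585] fix mm [ -3.7971 -71.2355] tool mm [ 12.4745 -11.2997]
[ 0.6869 -0.0463] fix mm [ 82.9022 -52.2528] tool mm [29.4518 75.8144]
edge 0 88.75306935283953 ang in fix 12.349948244764617
[ 0.599  -0.0585] fix mm [ -3.7971 -71.2355] tool mm [ 12.4745 -11.2997]
[0.5834 0.0504] fix mm [-27.7932  36.0769] tool mm [120.3117 -32.8135]
edge 0 109.96252048076006 ang in fix 102.60456510267329
```

move_arm(
  deltas=[
    [-1, -0.5, 0, 0, 0],
    [-1, 0, 0, -0.9, 0.05],
    [-1, 0, 0, -1, 0.078],
    [-1, 0, 0, -1, 0.078],
    [-1, 0, 0, -0.4, 0.078],
    [-1, 0, 0, 0, 0.078],
    [-1, 0, 0, 0, 0.078],
    [-1, 0, 0, 0, 0.078],
    [-1, 0, 0, 0, 0.078],
    [-1, 0, 0, 0, 0.078],
    [-1, 0, 0, 0, 0.078],
    [-1, 0, 0, 0, 0.078],
  ],
)

```text
time: 12.62
ee_pos: [0.6095, -0.0828, 0.1105]
eef_rot: [0.995, 0.104, 0.001, -0.001]
ft_force: [-0.2, 0.4, -0.8]
width: 0.0006
```

move_arm(
  deltas=[
    [0, 0, 0, 0, 0.078],
    [0, 0, 0, 0, 0.078],
    [0, 0, 0, 0, 0.028],
    [0, 0, 0, 0, 0],
  ],
)

```text
time: 12.95
ee_pos: [0.6095, -0.0828, 0.1102]
eef_rot: [0.999, -0.038, 0.0, -0.0]
ft_force: [0.2, -0.1, -0.1]
width: 0.0194
```

move_arm(
  deltas=[
    [0, -0.61, -0.92, 0, 0],
    [0, -0.61, -0.92, 0, 0],
    [0, -0.61, -0.92, 0, 0],
    [0, -0.61, -0.92, 0, 0],
    [0, 0, 0, 0.4, 0],
    [0, 0, 0, 1, 0],
    [0, 0, 0, 1, 0],
    [0, 0, 0, 0.8, 0],
    [0, 0, 0, 0.15, 0],
    [0, 0, 0, 0, 0],
  ],
)

```text
time: 13.78
ee_pos: [0.5547, 0.013, 0.0255]
eef_rot: [0.999, -0.037, -0.001, -0.0]
ft_force: [0.1, -0.3, 0.7]
width: 0.0429
```

```bash
python3 look.py 11
```

```text
13.8333 [0.5555 0.013  0.0266] [-0.9658  0.5982  1.1021  1.876  -0.6151  1.0573 -1.2553] [-0.373   0.3979 -0.2247]
```

View pics/w11b.png

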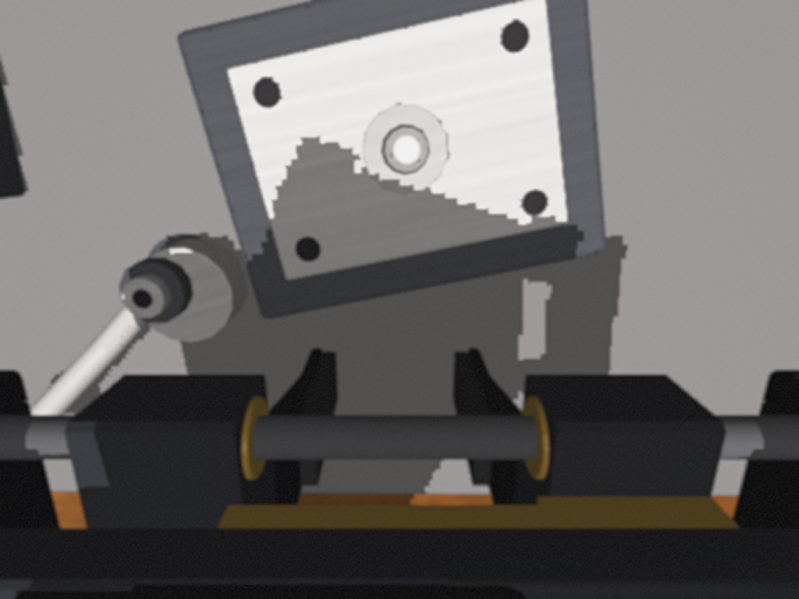

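move_arm(
  deltas=[
    [-1, 0, 0, -0.9, 0],
    [-1, 0, 0, -1, 0],
    [-1, 0, 0, -1, 0],
    [-1, 0, 0, -0.5, 0],
    [-1, 0.9, -0.98, 0, 0],
    [-1, 0.9, -0.98, 0, 0],
    [-1, 0.9, -0.98, 0, 0],
    [-1, 0.9, -0.98, 0, 0],
    [-1, 0, 0, 0, 0],
  ],
)

```text
time: 14.58
ee_pos: [0.6554, 0.1109, 0.1108]
eef_rot: [0.999, -0.033, 0.001, -0.001]
ft_force: [-0.2, 1.6, -0.3]
width: 0.001
```

```bash
python3 look.py 12
```

```text
14.6333 [0.6539 0.1076 0.1109] [-0.9363  0.7075  1.0717  1.506  -0.6326  1.3053 -1.4382] [-0.4354 -0.3424 -1.0929]
```

View pics/w12b.png

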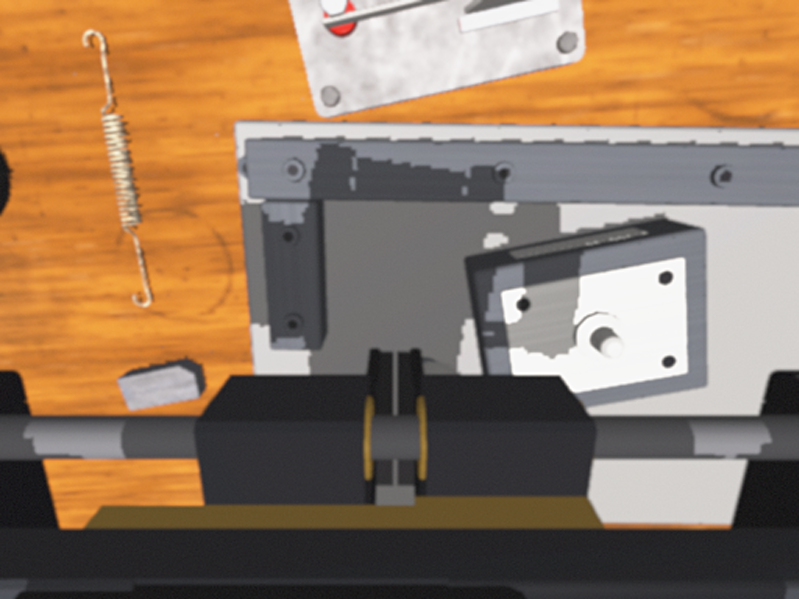

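move_arm(
  deltas=[
    [-1, 0, 0, 1, 0],
    [-1, 0, 0, 1, 0],
    [-1, 0, 0, 0.9, 0],
    [-1, 0, 0, 0.4, 0],
    [-1, 0, 0.3, 0, 0],
    [-1, 0, 0.3, 0, 0],
    [-1, 0, 0.3, 0, 0],
    [-1, 0, 0.25, 0, 0],
    [-1, 0, 0.25, 0, 0],
    [-1, 0, 0.2, 0, 0],
    [-1, 0, 0, 0, 0],
  ],
)

```text
time: 15.55
ee_pos: [0.6508, 0.0656, 0.0302]
eef_rot: [0.999, -0.037, 0.002, -0.002]
ft_force: [2.9, 6.3, 0.9]
width: 0.0007
```

```bash
python3 look.py 13
```

```text
15.6 [0.6508 0.0657 0.0302] [-0.8578  0.7656  1.0094  1.6019 -0.6955  1.1665 -1.3337] [1.9424 5.0365 1.4447]
```

View pics/w13b.png

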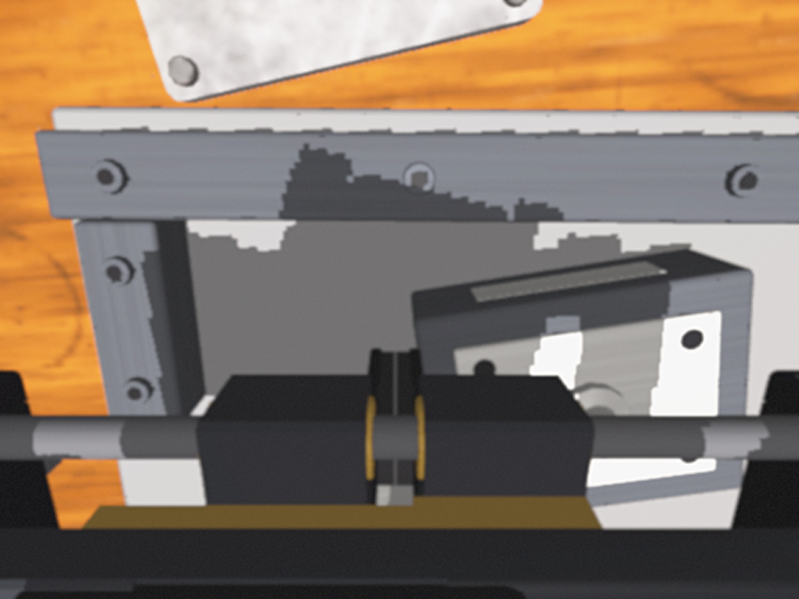

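```bash
python3 blk.py 13 414 293 750 270
```

```text
[0.6828 0.057 ] fix mm [70.7956 50.4491] tool mm [32.6444  6.0877]
[ 0.6826 -0.0588] fix mm [ 79.6474 -65.0166] tool mm [ 40.9595 121.5926]
edge 0 115.80452501592457 ang in fix -85.6162048097416
```

move_arm(
  deltas=[
    [-1, 0, 0.25, 0, 0],
    [-1, 0, 0.25, 0, 0],
    [-1, 0, 0.25, 0, 0],
    [-1, 0, 0, 0, 0],
  ],
)

```text
time: 15.93
ee_pos: [0.6495, 0.0465, 0.0302]
eef_rot: [0.999, -0.037, 0.002, -0.002]
ft_force: [2.4, 5.7, 0.9]
width: 0.0007
```

```bash
python3 look.py 14
```

```text
15.9833 [0.6494 0.0467 0.0302] [-0.8342  0.7602  1.0113  1.6107 -0.6929  1.1629 -1.3047] [2.7595 4.6661 1.4259]
```

View pics/w14b.png

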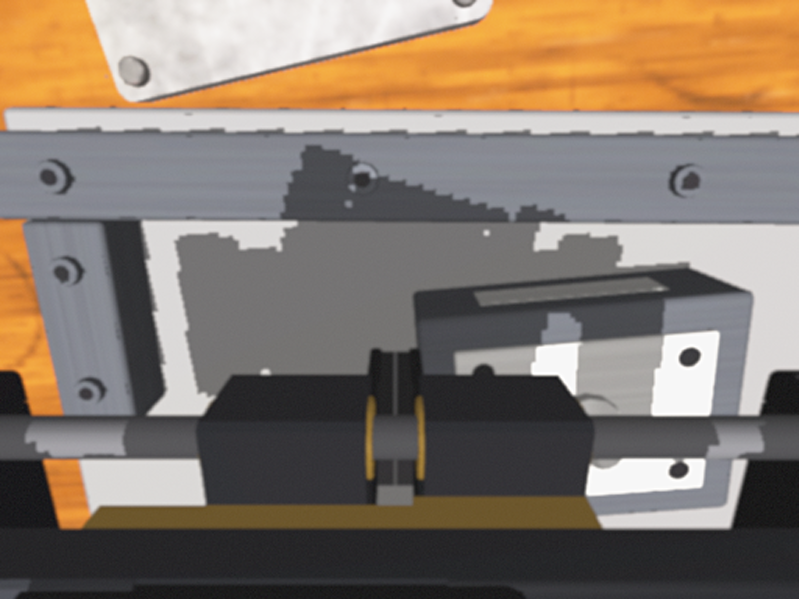

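```bash
python3 blk.py 14 414 293 751 293
```

```text
[0.6815 0.038 ] fix mm [70.944  31.3925] tool mm [32.6386  6.0885]
[ 0.6729 -0.0794] fix mm [ 71.5182 -86.2885] tool mm [ 32.6813 123.7703]
edge 0 117.68245468812259 ang in fix -89.7204604035327
```

move_arm(
  deltas=[
    [-1, 0, -0.5, 0, 0],
    [-1, 0, 0, -0.7, 0],
    [-1, 0, 0, -1, 0],
    [-1, 0, 0, -1, 0],
    [-1, 0, 0, -0.5, 0],
    [-1, 0, 0, 0, 0],
  ],
)

```text
time: 16.48
ee_pos: [0.6505, 0.0581, 0.1119]
eef_rot: [0.999, -0.037, 0.002, -0.001]
ft_force: [0.8, 0.4, -0.2]
width: 0.0007
```

move_arm(
  deltas=[
    [0.3, -0.87, 0.76, 0, 0],
    [0.3, -0.87, 0.76, 0, 0],
    [0.3, -0.87, 0.76, 0, 0],
    [0.3, -0.87, 0.76, 0, 0],
    [0.3, 0, 0, 0.5, 0],
    [0.3, 0, 0, 1, 0],
    [0.3, 0, 0, 1, 0],
    [0.3, 0, 0, 0.8, 0],
    [0.3, 0, 0, 0.15, 0],
    [0.3, 0, 0, 0, 0],
  ],
)

```text
time: 17.32
ee_pos: [0.5553, -0.0112, 0.0209]
eef_rot: [0.999, -0.037, -0.001, 0.0]
ft_force: [-0.6, 0.6, 0.8]
width: 0.0543
```

```bash
python3 look.py 15
```

```text
17.3667 [ 0.5562 -0.0113  0.0222] [-0.9132  0.6031  1.0905  1.8759 -0.6178  1.0506 -1.2119] [-0.4098  0.0301  0.4681]
```

View pics/w15b.png

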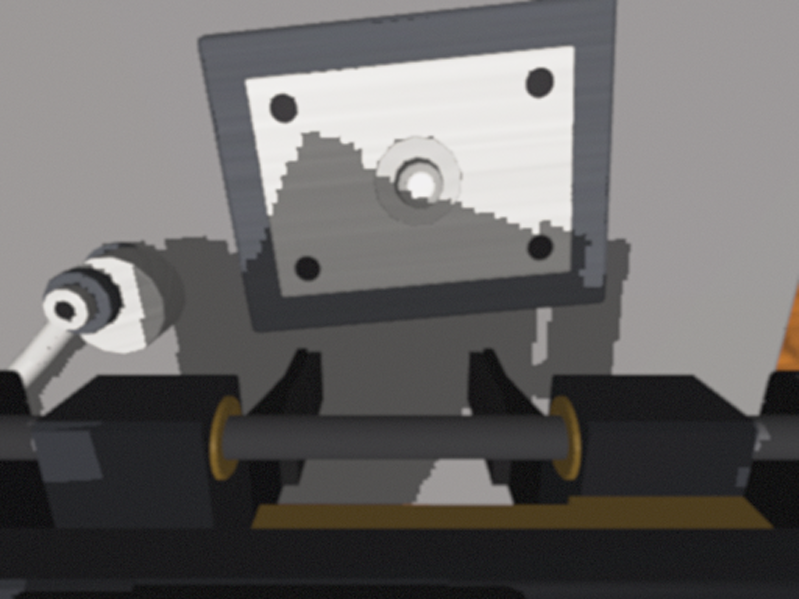

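```bash
python3 blk.py 15 255 331 605 299 614 0; python3 blk.py 15 255 331 200 38
```

```text
[0.581  0.0348] fix mm [-28.9606  20.4085] tool mm [ 22.1645 -47.787 ]
[ 0.5835 -0.0823] fix mm [-17.324  -96.1924] tool mm [33.3835 68.8548]
[ 0.6708 -0.08  ] fix mm [ 69.4958 -87.0614] tool mm [120.2351  60.0348]
edge 0 117.18015881651381 ang in fix -84.30084000272463
edge 1 87.29862873861471 ang in fix 6.003894055155098
[0.581  0.0348] fix mm [-28.9606  20.4085] tool mm [ 22.1645 -47.787 ]
[0.67  0.036] fix mm [59.6534 28.5352] tool mm [110.8067 -55.5962]
edge 0 88.98582690470786 ang in fix 5.239895806037315
```

move_arm(
  deltas=[
    [0.3, 0.25, 0, 0, 0],
    [0.3, 0.25, 0, 0, 0],
    [0.3, 0.22, 0, 0, 0],
    [0.3, 0.22, 0, 0, 0],
    [0.3, 0.22, 0, 0, 0],
    [0.3, 0.2, 0, 0, 0],
    [0.3, 0.15, 0, 0, 0],
    [0.3, 0, 0, 0, 0],
  ],
)

```text
time: 18.03
ee_pos: [0.5931, -0.0135, 0.0225]
eef_rot: [0.999, -0.037, -0.002, -0.001]
ft_force: [-9.7, 2.1, 6.3]
width: 0.0564
```

```bash
python3 look.py 16
```

```text
18.0833 [ 0.5931 -0.0135  0.0225] [-0.832   0.6687  1.0447  1.7732 -0.6492  1.0932 -1.2054] [-8.9241  1.1487  4.288 ]
```

View pics/w16b.png

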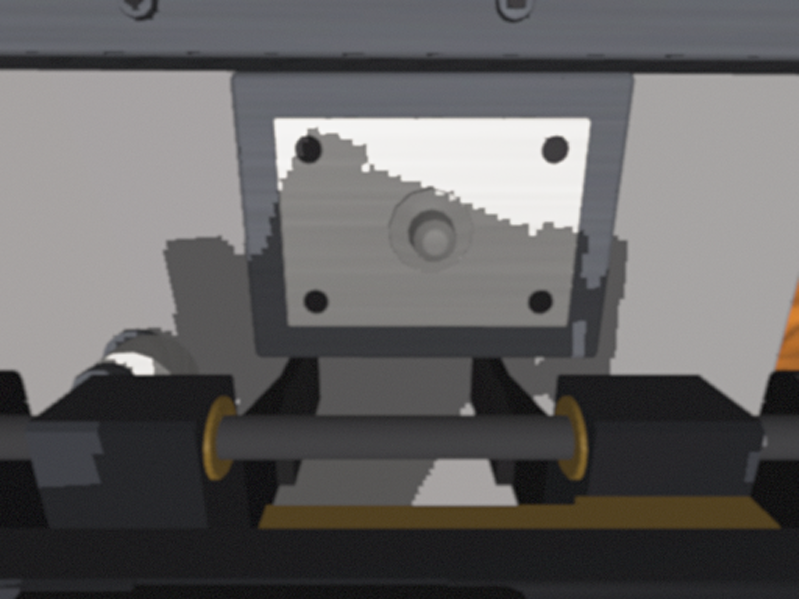

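move_arm(
  deltas=[
    [0.3, 0.1, 0, 0, 0],
    [0.3, 0.1, 0, 0, 0],
    [0.3, 0, 0, 0, 0],
  ],
)

```text
time: 18.33
ee_pos: [0.5975, -0.014, 0.0225]
eef_rot: [0.999, -0.037, -0.002, -0.001]
ft_force: [-13.4, 1.8, 8.1]
width: 0.0567
```

move_arm(
  deltas=[
    [0.3, 0.1, 0, 0, 0],
    [0.3, 0, 0, 0, 0],
    [0.3, 0, 0, 0, 0],
  ],
)

```text
time: 18.58
ee_pos: [0.5975, -0.014, 0.0224]
eef_rot: [0.999, -0.037, -0.005, -0.001]
ft_force: [-25.3, 4.7, 19.1]
width: 0.0565
```

```bash
python3 look.py 17
```

```text
18.6333 [ 0.5975 -0.014   0.0224] [-0.8175  0.6803  1.0376  1.7548 -0.6532  1.1061 -1.2052] [-25.053    3.7036  18.2627]
```

View pics/w17b.png

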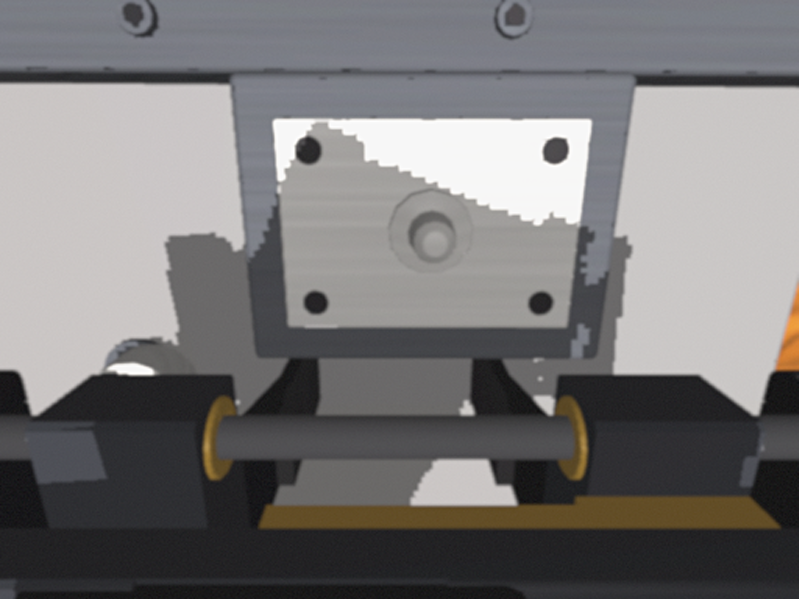

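```bash
python3 blk.py 17 258 357 598 357
```

```text
[0.6133 0.0329] fix mm [ 3.3612 21.0346] tool mm [ 11.9169 -48.0579]
[ 0.6045 -0.0845] fix mm [  3.7846 -96.726 ] tool mm [11.9445 69.7031]
edge 0 117.76132920739073 ang in fix -89.79398314647925
```

move_arm(
  deltas=[
    [0.3, -0.4, 0, 0, 0],
    [0.3, -0.6, 0, -0.2, 0],
    [-0.1, 0, 0, -0.9, -0.07],
    [-0.1, 0, 0, -1, -0.078],
    [-0.1, 0, 0, -1, -0.078],
    [-0.1, 0, 0, -0.5, -0.078],
    [-0.1, 0, 0, 0, -0.078],
    [-0.1, 0, 0, 0, -0.078],
    [-0.1, 0, 0, 0, -0.078],
    [-0.1, 0, 0, 0, -0.078],
    [-0.1, 0, 0, 0, -0.078],
    [-0.1, 0, 0, 0, -0.078],
  ],
)

```text
time: 19.63
ee_pos: [0.5777, -0.0128, 0.1133]
eef_rot: [0.841, 0.541, 0.001, 0.001]
ft_force: [0.8, -0.3, -0.2]
width: 0.0392
```

move_arm(
  deltas=[
    [-0.1, 0, 0, 0, -0.078],
    [-0.1, 0, 0, 0, -0.078],
    [-0.1, 0, 0, 0, -0.078],
    [-0.1, 0, 0, 0, 0],
  ],
)

```text
time: 19.97
ee_pos: [0.5777, -0.0129, 0.1133]
eef_rot: [0.728, 0.686, 0.001, 0.001]
ft_force: [0.0, 0.4, -0.2]
width: 0.0393
```

move_arm(
  deltas=[
    [-0.1, -0.83, 0.59, 0, 0.012],
    [-0.1, -0.83, 0.59, 0, 0],
    [-0.1, -0.83, 0.59, 0, 0],
    [-0.1, -0.83, 0.59, 0, 0],
    [-0.1, -0.83, 0.59, 0, 0],
    [-0.1, 0, 0, 0.5, 0],
    [-0.1, 0, 0, 1, 0],
    [-0.1, 0, 0, 1, 0],
    [-0.1, 0, 0, 0.8, 0],
    [-0.1, 0, 0, 0.15, 0],
    [-0.1, 0, 0, 0, 0],
  ],
)

```text
time: 20.88
ee_pos: [0.6414, -0.1217, 0.0251]
eef_rot: [0.737, 0.676, -0.001, -0.001]
ft_force: [-0.0, 0.1, -0.0]
width: 0.0394
```

```bash
python3 look.py 18
```

```text
20.9333 [ 0.6422 -0.1219  0.0265] [-0.4183  0.6469  0.747   1.594  -0.4793  1.0917  0.3677] [0.6446 1.0361 0.6362]
```

View pics/w18b.png

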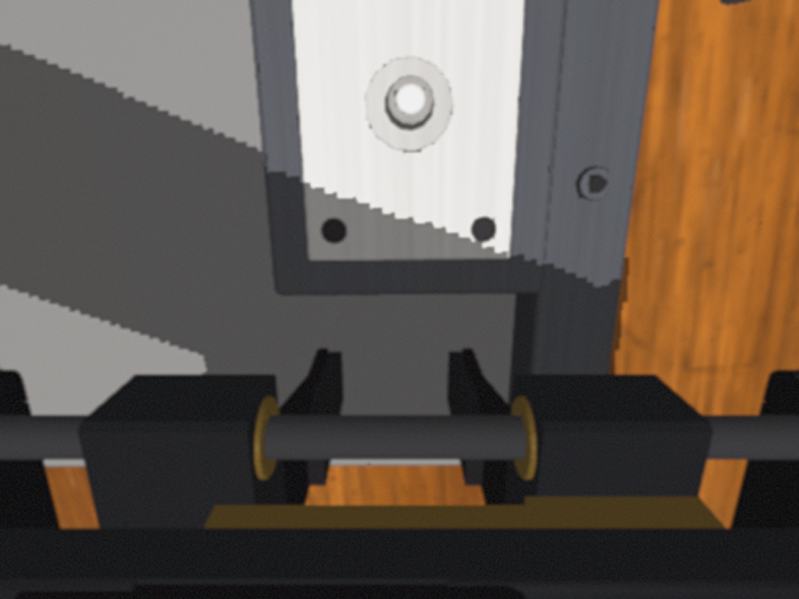

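move_arm(
  deltas=[
    [-0.1, 0.4, 0, 0, 0],
    [-0.1, 0.4, 0, 0, 0],
    [-0.1, 0.25, 0, 0, 0],
    [-0.1, 0.25, 0.01, 0, 0],
    [-0.1, 0.25, 0.01, 0, 0],
    [-0.1, 0.25, 0.01, 0, 0],
    [-0.1, 0.25, 0.01, 0, 0],
    [-0.1, 0.25, 0.01, 0, 0],
    [-0.1, 0.25, 0.01, 0, 0],
    [-0.1, 0, 0, 0, 0],
  ],
)

```text
time: 21.77
ee_pos: [0.648, -0.0618, 0.0273]
eef_rot: [0.737, 0.676, -0.002, 0.002]
ft_force: [-5.9, -11.7, 6.2]
width: 0.0387
```

```bash
python3 look.py 19
```

```text
21.8167 [ 0.648  -0.0618  0.0273] [-0.5159  0.6397  0.7466  1.6016 -0.47    1.0885  0.2683] [ -5.9139 -12.0257   6.0213]
```

View pics/w19b.png

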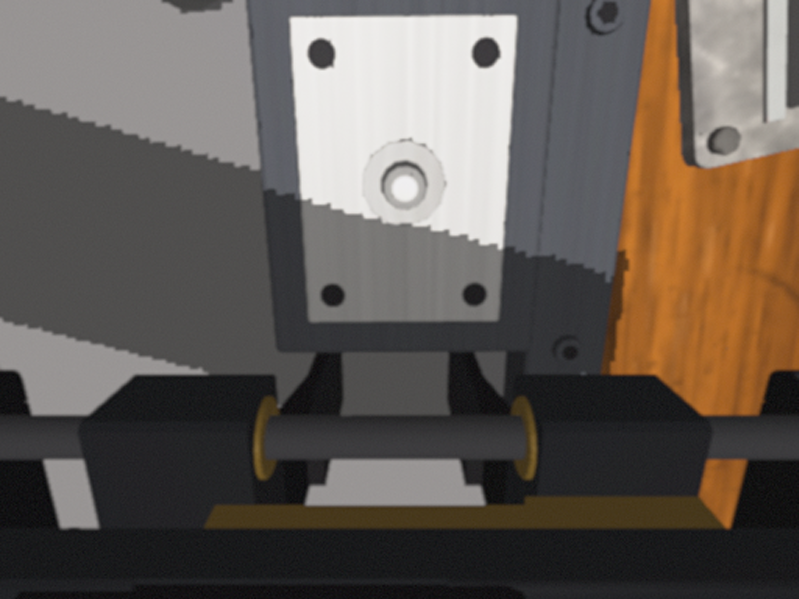

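move_arm(
  deltas=[
    [-0.1, 0.25, 0, 0, 0],
    [-0.1, 0.25, 0, 0, 0],
    [-0.1, 0.25, 0, 0, 0],
    [-0.1, 0.25, 0, 0, 0],
    [-0.1, 0.25, 0, 0, 0],
    [-0.1, 0.25, 0, 0, 0],
    [-0.1, 0.25, 0, 0, 0],
    [-0.1, 0.25, 0, 0, 0],
    [-0.1, 0.25, 0, 0, 0],
    [-0.1, 0.25, 0, 0, 0],
    [-0.1, 0, 0, 0, 0],
  ],
)

```text
time: 22.73
ee_pos: [0.6529, -0.0002, 0.0273]
eef_rot: [0.737, 0.676, -0.002, 0.002]
ft_force: [-7.4, -12.9, 8.2]
width: 0.0394
```

```bash
python3 look.py 20
```

```text
22.7833 [ 0.6529 -0.0002  0.0272] [-0.6048  0.6431  0.7411  1.5942 -0.4677  1.0913  0.1703] [ -6.7474 -13.4857   7.5399]
```

View pics/w20b.png

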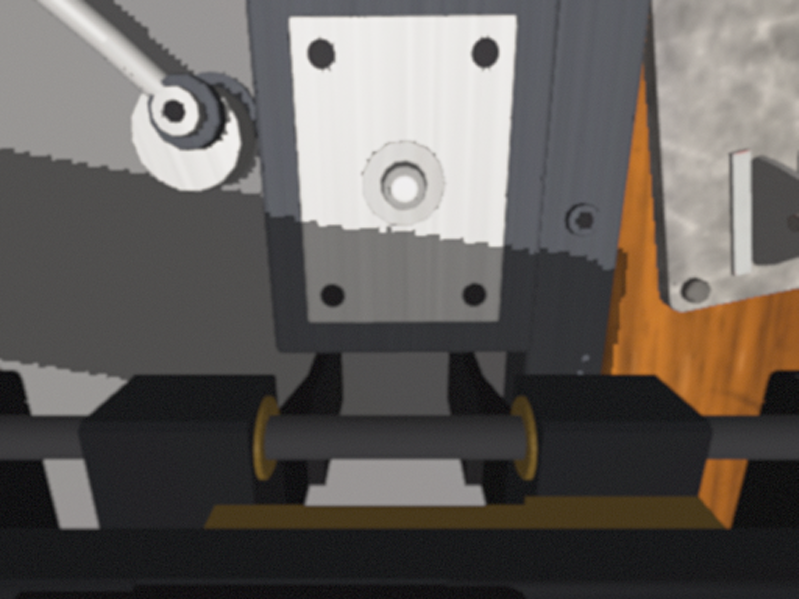

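move_arm(
  deltas=[
    [-0.1, 0.25, 0, 0, 0],
    [-0.1, 0.25, 0, 0, 0],
    [-0.1, 0.12, 0, 0, 0],
    [-0.1, 0.1, 0, 0, 0],
    [-0.1, 0, 0, 0, 0],
  ],
)

```text
time: 23.2
ee_pos: [0.6543, 0.0164, 0.0272]
eef_rot: [0.737, 0.676, -0.003, 0.002]
ft_force: [-8.3, -16.5, 8.2]
width: 0.039
```

move_arm(
  deltas=[
    [-0.1, 0.1, 0, 0, 0],
    [-0.1, 0.06, 0, 0, 0],
    [-0.1, 0, 0, 0, 0],
  ],
)

```text
time: 23.45
ee_pos: [0.6545, 0.0199, 0.0272]
eef_rot: [0.737, 0.675, -0.003, 0.002]
ft_force: [-8.9, -17.4, 8.5]
width: 0.0393
```

move_arm(
  deltas=[
    [-0.1, 0.08, 0, 0, 0],
    [-0.1, 0.06, 0, 0, 0],
    [-0.1, 0, 0, 0, 0],
  ],
)

```text
time: 23.7
ee_pos: [0.6547, 0.0218, 0.0273]
eef_rot: [0.738, 0.675, -0.003, 0.003]
ft_force: [-9.0, -21.0, 9.0]
width: 0.0393
```

```bash
python3 look.py 21
```

```text
23.75 [0.6547 0.0218 0.0273] [-0.6371  0.6478  0.74    1.5869 -0.466   1.0943  0.1309] [ -9.1457 -20.1724   7.9366]
```

View pics/w21b.png

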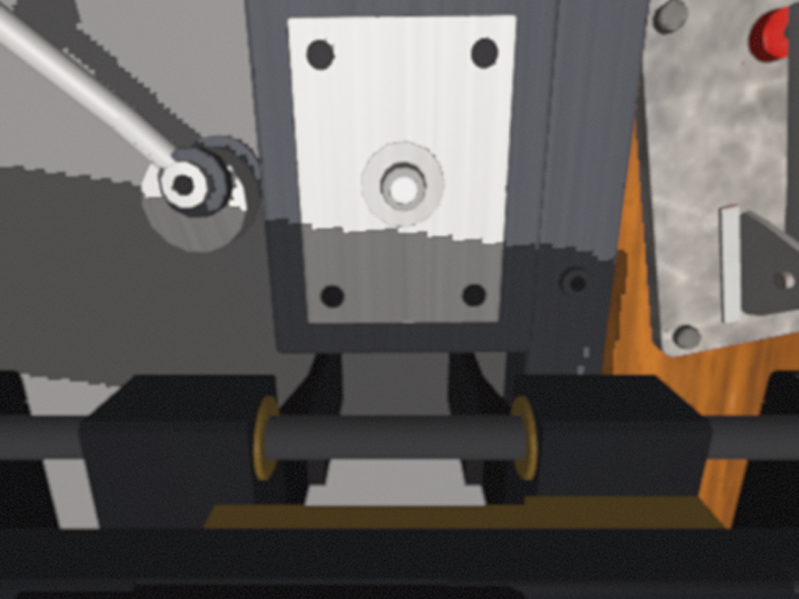

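move_arm(
  deltas=[
    [-0.1, 0.08, 0, 0, 0],
    [-0.1, 0, 0, 0, 0],
    [-0.1, 0, 0, 0, 0],
  ],
)

```text
time: 24.0
ee_pos: [0.6547, 0.0219, 0.0273]
eef_rot: [0.738, 0.675, -0.004, 0.003]
ft_force: [-8.9, -26.3, 7.7]
width: 0.0389
```

move_arm(
  deltas=[
    [-1, -0.4, 0, 0, 0],
    [-1, -0.8, 0, -0.2, 0],
    [-1, -0.3, 0, -1, 0],
    [-1, 0, 0, -1, 0],
    [-1, 0, 0, -1, 0],
    [-1, 0, 0, -0.5, 0],
    [-1, 0, 0, 0, 0],
  ],
)

```text
time: 24.58
ee_pos: [0.655, -0.0049, 0.1221]
eef_rot: [0.736, 0.677, 0.003, 0.001]
ft_force: [-0.5, 0.4, -1.2]
width: 0.0032
```

```bash
python3 look.py 22; python3 - <<'E'
from h import *
Tc=np.load('Tc_22.npy')
for l in ['knob','pivot']:
    for d in r.tip_of('wrist',l)[:2]: p=ww(Tc,d['position']);print(l,d['confidence'],p,pxw(Tc,p)*1.56)
E
```

```text
24.6333 [ 0.654  -0.0048  0.1199] [-0.6278  0.5483  0.7949  1.5175 -0.4053  1.2434  0.1418] [ 0.3436  0.7662 -0.2883]
pivot 0.86 [0.58935377 0.09960246 0.01205854] [265.17890673 117.56453439]
```

View pics/w22b.png

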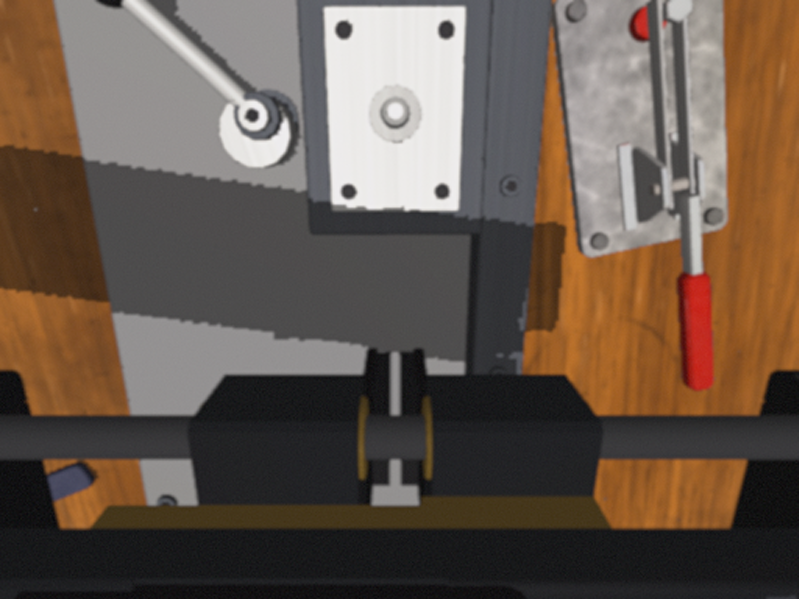

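```bash
Z=.052 python3 blk.py 22 253 115 108 0; echo; python3 blk.py 22 310 232 470 233; python3 blk.py 22 310 232 299 0
python3 - <<'E'
from h import *
snap('top','top2')
for l in ['knob','pivot','rivet_anvil','die_block']:
    for d in r.tip_of('top',l)[:2]: print(l,d['confidence'],w('top',d['position']))
a=cv2.imread('pics/top2.png');cv2.imwrite('pics/top2c.png',cv2.resize(a[120:230,160:310],None,fx=5,fy=5,interpolation=cv2.INTER_CUBIC))
E
```

```text
[0.5932 0.0981] fix mm [-21.7212  84.4463] tool mm [ 97.4791 -70.4274]
[0.5345 0.1534] fix mm [-84.6193 134.9809] tool mm [ 147.7354 -133.5476]
edge 0 80.68400598132393 ang in fix 141.22036157924015

[0.614 0.038] fix mm [ 3.6482 26.1437] tool mm [ 39.293  -44.7897]
[0.6984 0.0304] fix mm [88.4223 25.1336] tool mm [38.6572 39.9868]
edge 0 84.78009438186955 ang in fix -0.6826678461626068
[0.614 0.038] fix mm [ 3.6482 26.1437] tool mm [ 39.293  -44.7897]
[0.6234 0.1456] fix mm [  4.6622 134.1422] tool mm [147.2948 -44.2536]
edge 0 108.0032587263199 ang in fix 89.46204600484732
rivet_anvil 0.37 [ 0.55873796 -0.46638755  0.04196306]
die_block 0.8 [ 5.61607502e-01 -4.61557940e-01 -9.27383085e-05]
```

View pics/top2c.png

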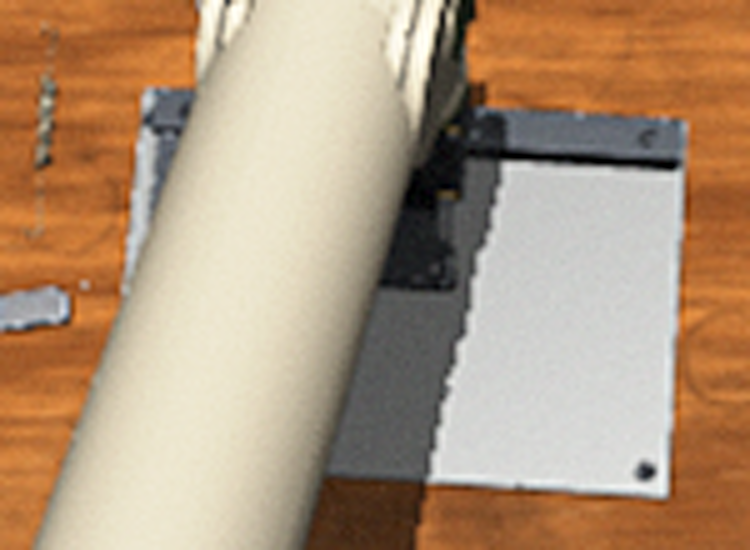

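move_arm(
  deltas=[
    [1, 0.88, -0.74, 0, 0],
    [1, 0.88, -0.74, 0, 0],
    [1, 0.88, -0.74, 0, 0],
    [1, 0.88, -0.74, 0, 0],
    [1, 0.88, -0.74, 0, 0],
    [1, 0.88, -0.74, 0, 0],
    [1, 0.88, -0.74, 0, 0],
    [1, 0, 0, 0, 0.077],
    [1, 0, 0, 0, 0.077],
    [1, 0, 0, 0, 0.077],
    [1, 0, 0, 0, 0.077],
    [1, 0, 0, 0, 0.077],
  ],
)

```text
time: 25.98
ee_pos: [0.5366, 0.1581, 0.1181]
eef_rot: [0.905, 0.424, -0.0, -0.0]
ft_force: [-0.8, 0.2, -0.3]
width: 0.0725
```

move_arm(
  deltas=[
    [1, 0, 0, 0, 0.077],
    [1, 0, 0, 0, 0.077],
    [1, 0, 0, 0, 0.077],
    [1, 0, 0, 0, 0.077],
    [1, 0, 0, 0, 0.077],
    [1, 0, 0, 0, 0.077],
    [1, 0, 0, 0, 0.077],
    [1, 0, 0, 0, 0.077],
    [1, 0, 0, 0, 0.077],
    [1, 0, 0, 0, 0.077],
    [1, 0, 0, 0, 0.077],
    [1, 0, 0, 0, 0.077],
  ],
)

```text
time: 26.98
ee_pos: [0.5367, 0.1582, 0.1181]
eef_rot: [0.959, -0.283, -0.0, 0.0]
ft_force: [0.4, -0.5, 0.0]
width: 0.0871
```

move_arm(
  deltas=[
    [1, 0, 0, 0, 0.077],
    [1, 0, 0, 0, 0.077],
    [1, 0, 0, 0, 0],
  ],
)

```text
time: 27.23
ee_pos: [0.5366, 0.1581, 0.1179]
eef_rot: [0.918, -0.397, -0.0, 0.0]
ft_force: [0.4, -0.5, 0.4]
width: 0.0871
```

```bash
python3 look.py 23
```

```text
27.2833 [0.5367 0.1581 0.118 ] [-1.3431  0.5479  1.2818  1.7882 -0.5563  1.2356 -2.2853] [ 0.5382 -0.4022 -0.0373]
```

View pics/w23b.png

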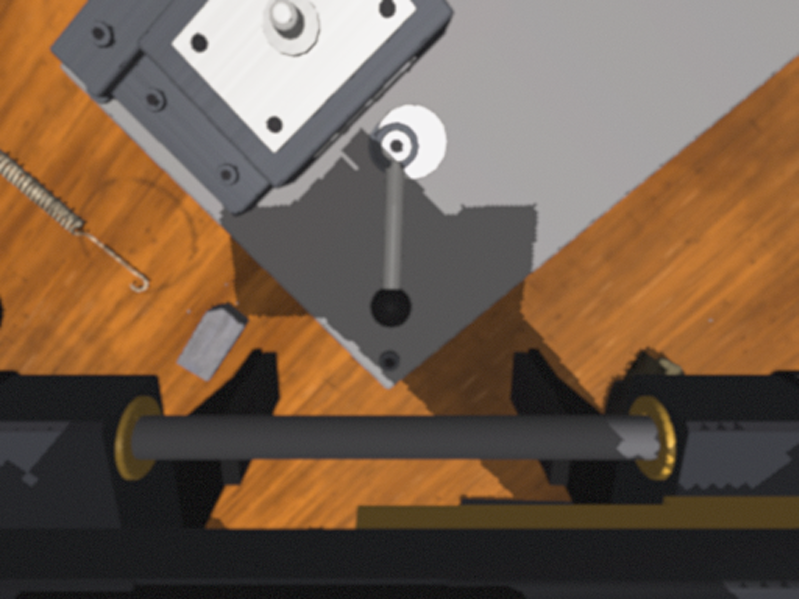

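```bash
Z=.053 python3 blk.py 23 391 307 ;Z=.052 python3 blk.py 23 397 146; python3 blk.py 23 272 203 452 14
```

```text
[0.5366 0.1616] fix mm [-83.1056 143.3523] tool mm [-2.5725 -2.4418]
[0.592 0.098] fix mm [-22.9526  84.2635] tool mm [81.6864  0.7602]
[0.6195 0.1621] fix mm [ -0.4968 150.248 ] tool mm [ 53.8745 -63.1496]
[0.6132 0.0386] fix mm [ 2.8701 26.7077] tool mm [139.5273  25.941 ]
edge 0 123.58618522304151 ang in fix -88.43885472985073
```

move_arm(
  deltas=[
    [1, -0.1, -0.1, 0.9, 0],
    [1, 0, 0, 1, 0],
    [1, 0, 0, 0.9, 0],
    [1, 0, 0, 0.3, 0],
    [-0.2, 0, 0, 0, 0],
    [-0.2, 0, 0, 0, 0],
    [-0.2, 0, 0, 0, 0],
    [-0.2, 0, 0, 0, 0],
    [-0.2, 0, 0, 0, 0],
    [-0.2, 0, 0, 0, 0],
    [-0.2, 0, 0, 0, 0],
  ],
)

```text
time: 28.2
ee_pos: [0.5371, 0.1619, 0.0412]
eef_rot: [0.919, -0.394, 0.0, -0.0]
ft_force: [0.3, 0.3, 0.6]
width: 0.0484
```

```bash
python3 look.py 24
```

```text
28.25 [0.537  0.1618 0.0411] [-1.267   0.6287  1.1676  1.8534 -0.6498  1.1071 -2.2353] [ 0.5345  0.0299 -0.9777]
```

View pics/w24b.png

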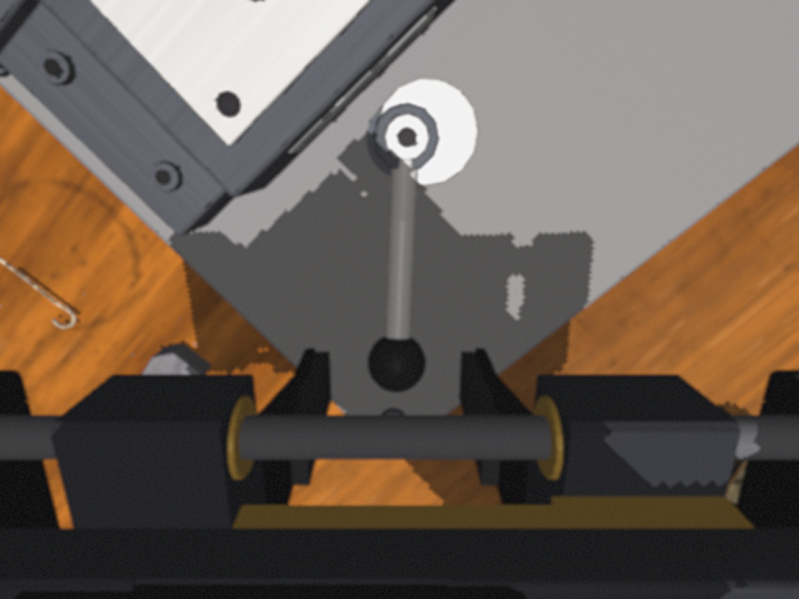

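move_arm(
  deltas=[
    [-0.2, 0.01, 0.24, 0, 0],
    [-0.2, 0.01, 0.24, 0, -0.02],
    [-0.2, 0.01, 0.24, 0, -0.045],
    [-0.2, 0.01, 0.24, 0, -0.045],
    [-0.2, 0.01, 0.24, 0, -0.045],
    [-0.2, 0.01, 0.24, 0, -0.045],
    [-0.2, 0.01, 0.24, 0, -0.045],
    [-0.2, 0.01, 0.24, 0, -0.045],
    [-0.2, 0.01, 0.24, 0, -0.045],
    [-0.2, 0, 0, 0, 0],
  ],
)

```text
time: 29.08
ee_pos: [0.5076, 0.116, 0.0413]
eef_rot: [0.99, -0.141, 0.0, -0.001]
ft_force: [-0.0, -1.6, 1.4]
width: 0.0344
```

```bash
python3 look.py 25
```

```text
29.1333 [0.5075 0.1166 0.0411] [-1.2341  0.4667  1.1179  1.9555 -0.4938  1.0267 -1.7479] [0.0168 0.9548 1.1742]
```

View pics/w25b.png

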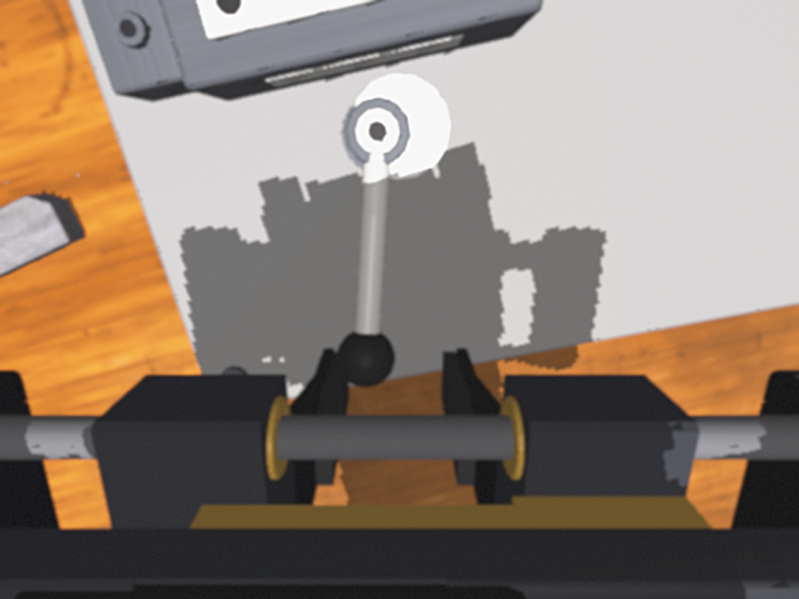

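move_arm(
  deltas=[
    [-0.2, 0.01, 0.24, 0, -0.045],
    [-0.2, 0.01, 0.24, 0, -0.045],
    [-0.2, 0.01, 0.24, 0, -0.045],
    [-0.2, 0.01, 0.24, 0, -0.045],
    [-0.2, 0.01, 0.24, 0, -0.045],
    [-0.2, 0.01, 0.24, 0, -0.045],
    [-0.2, 0.01, 0.24, 0, -0.045],
    [-0.2, 0, 0, 0, 0],
  ],
)

```text
time: 29.8
ee_pos: [0.5067, 0.0749, 0.041]
eef_rot: [0.994, 0.105, 0.0, -0.0]
ft_force: [-0.0, 0.7, 1.3]
width: 0.035
```

```bash
python3 look.py 26
```

```text
29.85 [0.5064 0.0753 0.0409] [-1.1024  0.3839  1.0193  1.9752 -0.3908  0.9942 -1.2607] [ 0.6781 -0.6987  0.2658]
```

View pics/w26b.png

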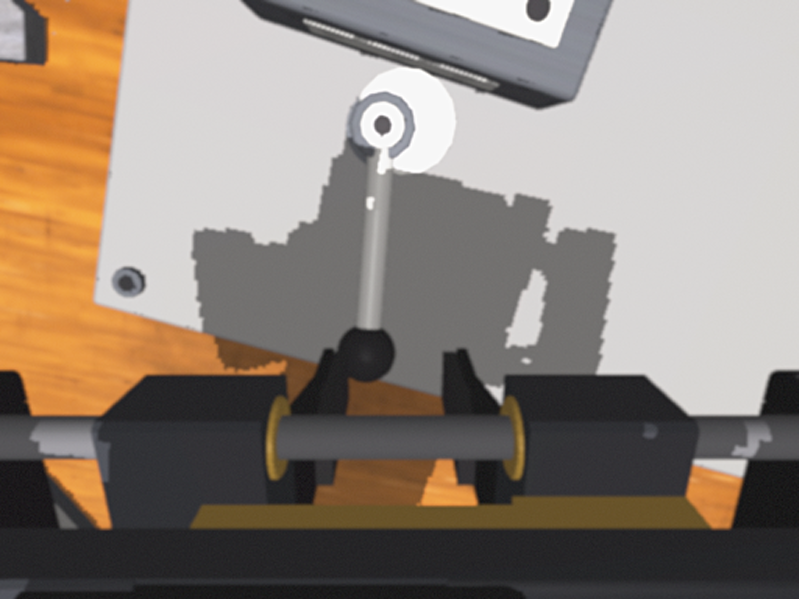

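move_arm(
  deltas=[
    [-0.2, 0.01, 0.2, 0, -0.038],
    [-0.2, 0.005, 0.16, 0, -0.03],
    [-0.2, 0.005, 0.14, 0, -0.025],
    [-0.2, 0, 0.1, 0, -0.015],
    [-0.2, 0, 0, 0, 0],
  ],
)

```text
time: 30.27
ee_pos: [0.5109, 0.0616, 0.0407]
eef_rot: [0.982, 0.188, -0.0, -0.0]
ft_force: [0.8, 0.8, 1.5]
width: 0.0349
```

move_arm(
  deltas=[
    [-0.2, 0, 0.1, 0, -0.018],
    [-0.2, 0, 0.1, 0, -0.018],
    [-0.2, 0, 0, 0, 0],
  ],
)

```text
time: 30.52
ee_pos: [0.5128, 0.057, 0.0408]
eef_rot: [0.976, 0.216, -0.0, -0.0]
ft_force: [0.8, 1.7, 1.7]
width: 0.0348
```

move_arm(
  deltas=[
    [-0.2, 0, 0.1, 0, -0.018],
    [-0.2, 0, 0.1, 0, -0.018],
    [-0.2, 0, 0, 0, 0],
  ],
)

```text
time: 30.77
ee_pos: [0.515, 0.0524, 0.0408]
eef_rot: [0.97, 0.243, -0.0, -0.0]
ft_force: [0.7, 1.9, 1.6]
width: 0.0352
```

move_arm(
  deltas=[
    [-0.2, 0, 0.1, 0, -0.01],
    [-0.2, 0, 0, 0, 0],
  ],
)

```text
time: 30.93
ee_pos: [0.5162, 0.0499, 0.0408]
eef_rot: [0.968, 0.251, -0.0, -0.0]
ft_force: [1.0, 1.9, 1.1]
width: 0.035
```

move_arm(
  deltas=[
    [-0.2, 0, 0.1, 0, -0.015],
    [-0.2, 0, 0, 0, 0],
  ],
)

```text
time: 31.1
ee_pos: [0.5175, 0.0476, 0.0408]
eef_rot: [0.965, 0.263, -0.0, -0.0]
ft_force: [0.4, 2.7, 1.8]
width: 0.0352
```

move_arm(
  deltas=[
    [-0.2, 0, 0.1, 0, -0.015],
    [-0.2, 0, 0, 0, 0],
  ],
)

```text
time: 31.27
ee_pos: [0.5187, 0.0454, 0.0408]
eef_rot: [0.962, 0.274, -0.0, -0.0]
ft_force: [0.2, 1.2, 1.3]
width: 0.0346
```

```bash
python3 look.py 27
```

```text
31.3167 [0.5187 0.0455 0.0408] [-0.9684  0.3738  0.9336  1.9515 -0.3585  0.9914 -0.8837] [0.891  1.8818 0.8975]
```

View pics/w27b.png

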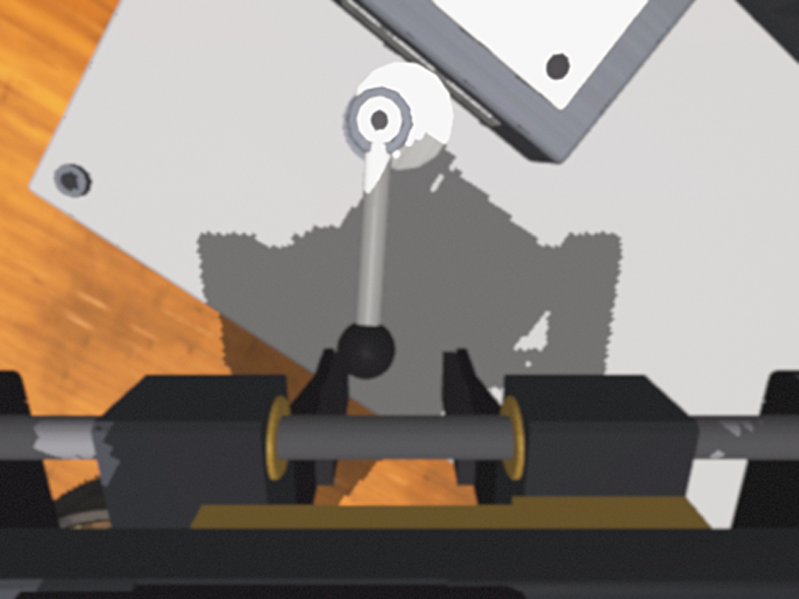

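move_arm(
  deltas=[
    [-0.2, 0, 0.1, 0, -0.015],
    [-0.2, 0, 0, 0, 0],
  ],
)

```text
time: 31.48
ee_pos: [0.5199, 0.0437, 0.0408]
eef_rot: [0.958, 0.285, -0.0, -0.0]
ft_force: [-0.3, 2.3, 1.5]
width: 0.0347
```

move_arm(
  deltas=[
    [-0.2, 0, 0.1, 0, -0.01],
    [-0.2, 0, 0, 0, 0],
  ],
)

```text
time: 31.65
ee_pos: [0.521, 0.0421, 0.0407]
eef_rot: [0.956, 0.293, -0.0, -0.001]
ft_force: [-1.6, 4.7, 3.1]
width: 0.0351
```

move_arm(
  deltas=[
    [-0.2, 0, 0.1, 0, -0.01],
    [-0.2, 0, 0, 0, 0],
  ],
)

```text
time: 31.82
ee_pos: [0.5221, 0.0406, 0.0406]
eef_rot: [0.954, 0.301, -0.001, -0.001]
ft_force: [-2.9, 7.0, 2.8]
width: 0.0349
```

move_arm(
  deltas=[
    [-0.2, 0, 0.1, 0, 0],
    [-0.2, 0, 0, 0, 0],
    [-0.2, 0, 0, 0, 0],
  ],
)

```text
time: 32.07
ee_pos: [0.5229, 0.0392, 0.0404]
eef_rot: [0.954, 0.301, -0.001, -0.002]
ft_force: [-4.8, 8.7, 4.6]
width: 0.0349
```

move_arm(
  deltas=[
    [-0.2, 0, 0.1, 0, 0],
    [-0.2, 0, 0, 0, 0],
    [-0.2, 0, 0, 0, 0],
  ],
)

```text
time: 32.32
ee_pos: [0.5235, 0.0379, 0.0402]
eef_rot: [0.954, 0.301, -0.002, -0.002]
ft_force: [-8.2, 10.6, 6.8]
width: 0.0348
```

move_arm(
  deltas=[
    [-0.2, 0, -0.2, 0, 0],
    [-0.2, 0, -0.2, 0, 0],
    [0.3, 0, 0, 0, 0],
    [0.6, 0, 0, 0, 0],
    [1, 0, 0, 0, 0],
    [1, 0, 0, 0, 0],
    [1, 0, 0, -0.8, 0],
    [1, 0, 0, -1, 0],
    [1, 0, 0, -1, 0],
    [1, 0, 0, -0.5, 0],
    [1, 0, 0, 0, 0],
  ],
)

```text
time: 33.23
ee_pos: [0.5216, 0.0433, 0.1257]
eef_rot: [0.954, 0.301, 0.002, -0.0]
ft_force: [0.3, -0.3, -0.2]
width: 0.0839
```

```bash
python3 look.py 28
```

```text
33.2833 [0.5207 0.0436 0.1241] [-1.0466  0.2388  1.0007  1.8723 -0.2217  1.146  -0.9266] [-0.1074  0.0031 -1.0262]
```

View pics/w28b.png

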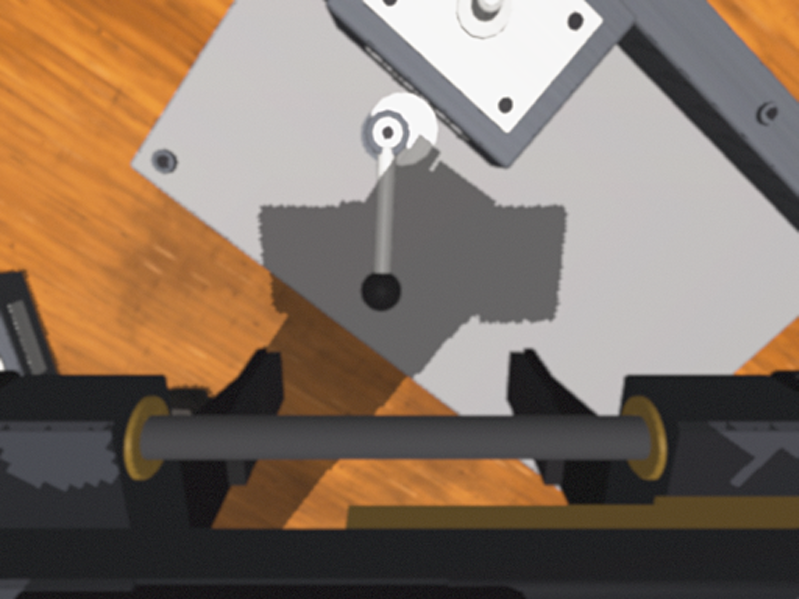

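```bash
Z=.053 python3 blk.py 28 387 132 381 291; python3 blk.py 28 505 166 640 20;python3 blk.py 28 505 166 330 3
```

```text
[0.5926 0.0982] fix mm [-22.3597  84.4655] tool mm [89.3124 -4.3242]
[0.5214 0.053 ] fix mm [-89.8519  33.8329] tool mm [ 5.0246 -8.1034]
edge 0 84.37332171063831 ang in fix -143.12277699948757
[0.6138 0.0387] fix mm [ 3.4545 26.8081] tool mm [72.6199 56.6024]
[0.7031 0.0282] fix mm [93.2991 23.2555] tool mm [139.7438 116.4269]
edge 0 89.91489176306786 ang in fix -2.264414529800778
[0.6138 0.0387] fix mm [ 3.4545 26.8081] tool mm [72.6199 56.6024]
[0.6245 0.153 ] fix mm [  5.2187 141.5741] tool mm [146.8961 -30.9038]
edge 0 114.77955360506122 ang in fix 89.11931209965338
```

move_arm(
  deltas=[
    [1, -0.8, 0, -0.5, 0],
    [1, -0.8, 0, -1, 0],
    [1, -0.8, 0, -1, 0],
    [1, -0.8, 0, -1, 0],
    [1, -0.8, 0, -1, 0],
    [1, 0, 0, 0, 0],
    [1, 0, 0, 0, 0],
  ],
)

```text
time: 33.87
ee_pos: [0.438, -0.0137, 0.236]
eef_rot: [0.954, 0.301, 0.001, -0.001]
ft_force: [1.2, 0.6, -1.8]
width: 0.0867
```

```bash
python3 look.py 29; python3 - <<'E'
from h import *
snap('top','top3');snap('scene','scene3')
a=cv2.imread('pics/top3.png');cv2.imwrite('pics/top3c.png',cv2.resize(a[120:230,150:340],None,fx=4,fy=4,interpolation=cv2.INTER_CUBIC))
E
```

```text
33.9167 [ 0.4378 -0.0135  0.2351] [-1.1415 -0.2887  0.9178  1.9055  0.2293  1.4185 -1.2386] [-0.6509  0.5927  0.0551]
```

View pics/w29b.png

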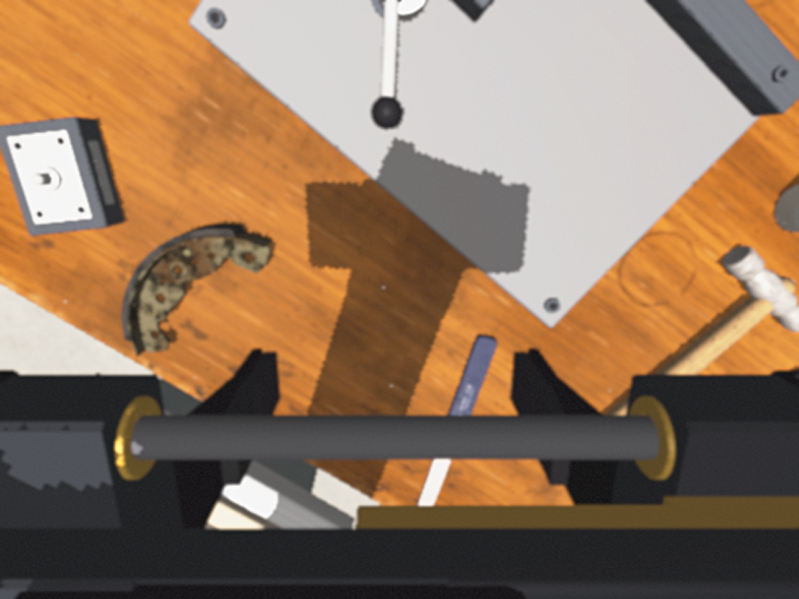

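View pics/top3c.png

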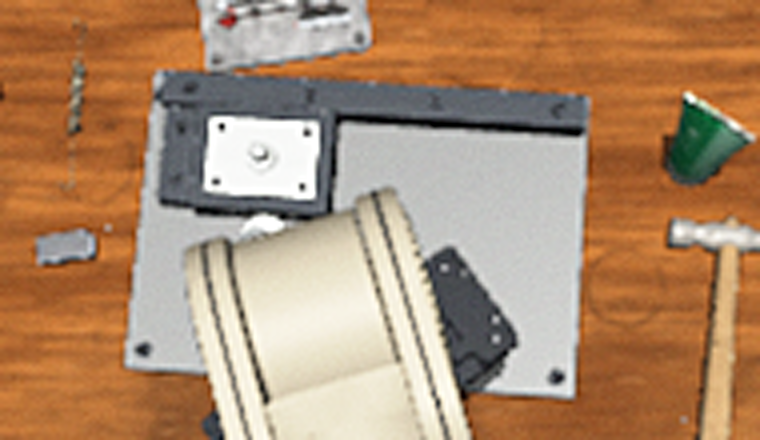

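```bash
for t in "27 379 120 367 350" "26 382 125 367 354" "24 407 138 397 363"; do Z=.053 python3 blk.py $t; done
```

```text
[0.5926 0.0981] fix mm [-22.3514  84.358 ] tool mm [90.5781 -5.7531]
[0.5182 0.0584] fix mm [-93.4588  38.9988] tool mm [  6.4154 -11.2634]
edge 0 84.34292729844934 ang in fix -147.46628534039692
[0.5925 0.0982] fix mm [-22.4566  84.5052] tool mm [89.0007 -4.7615]
[0.5086 0.087 ] fix mm [-105.2245   66.8063] tool mm [  4.6151 -11.3078]
edge 0 84.63911372967597 ang in fix -167.9297555499325
[0.5922 0.0985] fix mm [-22.7323  84.7273] tool mm [84.8133  3.7459]
[0.5367 0.1617] fix mm [-83.0377 143.4307] tool mm [0.7194 0.4214]
edge 0 84.1595740989462 ang in fix 135.77128243973374
```

View pics/scene3.png

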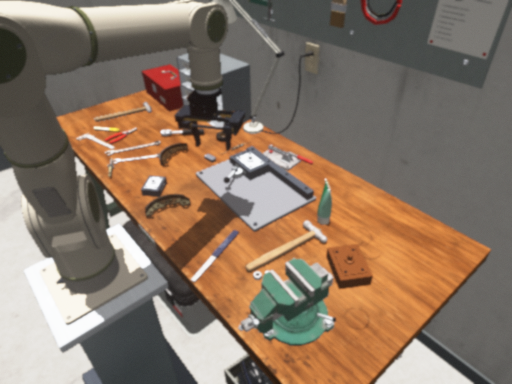

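```bash
python3 -c "
from h import *
s=r.read_state();print(s['time'],s['ft_force'],s['joint_vel']);print(r.close_job())"
```

```text
34.0167 [-0.65646263 -0.63854419 -0.25297399] [-0.00401718  0.01391242  0.00380386 -0.00387472  0.00493371  0.0068623
 -0.00321685]
the job is handed in; nothing more can be done
None
```

I walked the block round with side pushes until it lay along the fence, slid it to the stop, and swung the cam lever until it jammed. I handed the job in at 34 s; no verdict was reported.

**Last checks**
- **Fence:** the near face measures at x ≈ 3.5 mm of the fixture, against 3 mm for home. The two edge-angle readings of the block are off square by 0.9° and 2.3°, which straddles the 2° limit. The measuring error is about 2 mm, and the two fingers pressed flat on the block met about 25 N at the fence.
- **Stop:** the right end measures y ≈ 26–27 mm, against 25 mm for home, which is within the same error. At the end of the slide the block stopped moving while the push rose to 26 N, and the wrist view showed it meeting the stop.
- **Cam:** I pushed the knob to about 13 N. After release the lever rests at about 1.69 rad, past the bite at about 1.62 to 1.65 rad, with perhaps 3 mm of give at the knob.
- **Surroundings:** the oil stone, tube, hammer and spring look unmoved in the final top and scene pictures. The arm was clear of everything and still.

**What went wrong or stayed open**
- **Jam at the fence:** early on, a corner jammed against the fence and the wrist force went above 70 N. I backed off and turned the block from its right end instead.
- **Misread edge:** one picture made me take the block as square when it was still about 6° off. The two-finger push along the fence corrected this.
- **Not measured:** I had no reading of the cam's own force on the block.

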